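# Drop a used vial into the lever-lid bench bin

### The job

Throw away the amber vial: take it from the rack and lay it gently on the chute of the bench bin, lying across the chute so that it comes to rest against the closed lid flap. Then, with the empty fingers, press the red lever all the way down to its stop without forcing it, and hold it there, lid fully raised, until the vial has rolled into the bin; then ease the lever back up so that the lid shuts fully without slamming. Leave the other two vials and the soap bottle where they are.

Things in the scene. Friction and masses are not known exactly. Their poses are not given: they have to be found in the camera images.
- bin: Bench waste bin, fixed. Origin on the counter, at the foot of the clear box's front wall, midway across; x points from the chute into the box, z up. Box x 0 to 150, y -60 to 60 mm, walls 4, floor 5, rim 150 high, front wall 110 high; blue lid, top at 156, has a flap that closes the window over the front wall. White housing right of the box: x 0 to 150, y -210 to -60, 165 high.
- chute_spot (a point): On the white chute's floor, midway across, 65 mm up the slope from its lower end; axes as the bin. Chute: 104 mm between 30 mm high side walls, bin x -115 (z 143) to 0 (z 110 mm), slopes down to the box at 0.28 rad; on a leg, upper end open. A vial lying across it has its axis along bin y, 14 mm off the floor; let go, it rolls to the shut lid flap and stops.
- hood_edge (a point): Middle of the grey splash hood's front edge, on its underside, axes as the bin: bin x -85, y -142, z 165 mm. The hood, 6 mm thick, spans y -210 to -75 and runs back to the housing, just above and behind the lever's pad. It leaves no room for a gripper pointing straight down on the pad: tilt about 40 degrees, fingers pointing down and towards bin +x, gripper body clear of the chute.
- lever_pad (a point): On top of the lever's red pad (40 mm along x, 50 along y, 10 thick), 16 mm in from its front end, midway across; moves with the lever. Lever up: at bin x -91, y -165, z 94 mm; pushed right down: about 44 mm lower. Pushing it down lifts the lid.
- lever (a joint): Angle of the lid-lift lever, rad; pivot along bin y at bin x 30, z 62 mm, 125 mm from the pad point. 0 = up, at rest; 0.36 = fully down at its stop. It springs back by itself: 2 to 4 N on the pad starts it, 5 to 7 N holds it just at the stop, which is firm: past that the force climbs steeply. Do not force it.
- lid (a joint): Angle of the blue lid about its hinge on the bin's far rim, rad. Linked to the lever, always twice its angle: 0 = shut, 0.72 = fully raised. A vial resting on the chute can roll in under its flap from about 0.3. If the lever is let go suddenly the lid slams.
- rack: White vial rack, fixed, 230 x 90 mm, origin under its middle; two rails along its x axis at y -30 and +30 mm, 8 mm thick, 28 mm high, with 6 mm high teeth that form three grooves at x -78, 0 and +78 mm. A lying vial bridges both rails, its axis along rack y at z 42 mm; between the rails (52 mm) only the 6 mm base lies under it.
- vial_amber: The used vial to throw away: amber-brown glass, black cap, a capped cylinder 90 mm long, 28 mm in diameter, about 45 g. It lies on its side in one of the rack's three grooves. Origin at its middle, on its axis; its y axis runs along the cylinder towards the cap (the cap is the last 20 mm). It rolls freely about y, so its x and z axes mean nothing.
- vial_clear: Bystander: clear vial, white cap, a capped cylinder 90 mm long, 28 mm in diameter, about 45 g. It lies on its side in one of the rack's three grooves. Origin at its middle, on its axis; its y axis runs along the cylinder towards the cap (the cap is the last 20 mm). It rolls freely about y, so its x and z axes mean nothing.
- vial_green: Bystander: green glass vial, blue cap, a capped cylinder 90 mm long, 28 mm in diameter, about 45 g. It lies on its side in one of the rack's three grooves. Origin at its middle, on its axis; its y axis runs along the cylinder towards the cap (the cap is the last 20 mm). It rolls freely about y, so its x and z axes mean nothing.
- soap: Bystander: yellow soap bottle with black pump head, loose, standing upright on the counter to the right of the bin's housing; 60 mm in diameter, 163 mm tall, origin under its middle.
Things that resemble listed ones, but are neither listed nor needed, are in the scene too. What is meant by the vial_amber is not pink or yellow, and is the larger of those in its own colour.

How it is judged (in metres and radians):
On the way, in this order (a step that is already met when the one before it is completed fails the run):
1. the amber vial lies across the chute at rest against the shut lid flap, let go (x of vial_amber in the frame of bin between -0.04 and 0 m and y of vial_amber in the frame of bin between -0.05 and 0.05 m and z of vial_amber in the frame of bin between 0.115 and 0.175 m and value of joint lid below 0.06 rad and linear speed of vial_amber below 0.05 m/s and angle between vial_amber's own y axis and vertical between 1.3 and 1.84 rad and contact force between the fingers and vial_amber below 0.05 N), for 0.3 s.
2. the lever is held pressed down to its stop, lid fully raised, until the amber vial is in the bin (x of vial_amber in the frame of bin between 0.004 and 0.146 m and y of vial_amber in the frame of bin between -0.056 and 0.056 m and z of vial_amber in the frame of bin between 0 and 0.09 m and value of joint lid above 0.66 rad and contact force between the fingers and lever above 1 N and contact force between the fingers and vial_amber below 0.05 N), for 0.3 s.
At the end, for the whole second after the job is handed in: The amber vial lies at rest inside the bin's clear box, the lid is shut (within 0.05 rad) and the lever is up (within 0.025 rad) and free; the two other vials and the soap bottle are within 15 mm of where they started, the bottle upright (x of vial_amber in the frame of bin between 0.004 and 0.146 m and y of vial_amber in the frame of bin between -0.056 and 0.056 m and z of vial_amber in the frame of bin between 0 and 0.09 m and linear speed of vial_amber below 0.05 m/s and value of joint lid below 0.05 rad and value of joint lever below 0.025 rad and contact force between lever and anything else below 0.1 N and distance of each of vial_clear, vial_green, soap from where it was at the start of the episode below 0.015 m and angle between soap's own z axis and vertical below 0.1 rad); the robot touches nothing.
It fails at once if the lid slams (closing faster than 2.5 rad/s near shut) (value of joint lid below 0.25 rad and velocity of joint lid below -2.5 rad/s).
It fails at once if the lever is forced (over 70 N) (contact force between lever and anything else above 70 N).
It fails at once if the vial is thrown or dropped on the chute (over 0.8 m/s there) (x of vial_amber in the frame of bin between -0.115 and 0 m and y of vial_amber in the frame of bin between -0.05 and 0.05 m and z of vial_amber in the frame of bin between 0.115 and 0.175 m and x of vial_amber in the frame of bin below -0.03 m and linear speed of vial_amber above 0.8 m/s).
It fails at once if another vial or the soap bottle is disturbed (moved over 30 mm) (distance of any of vial_clear, vial_green, soap from where it was at the start of the episode above 0.03 m).
It also fails if it takes over 64 s, if anything falls off the work surface, if the arm or the gripper's body presses on something with over 40 N, if the wrist force passes 120 N, or if a joint passes its speed limit or range.

### The arm

A 7-joint arm with a two-finger parallel gripper is mounted at the origin on the work surface. World frame = base frame: x ahead of the robot, y to its left, z up, the work surface at z = 0. Lengths are in mm, angles in rad, forces in N, time in s.
With the tool pointing down it reaches from about 425 to 925 mm from the base axis. Payload 6.8 kg.
Tool frame: the origin (TCP) lies midway between the tips of the shut fingers; the grasp point (between the pads) lies 19 mm behind it; z points along the fingers, y is the direction in which the jaws open and shut (so a half turn about z gives the same grasp; the last joint's range is limited). The gripper opens to 88 mm and grips with 3 to 60 N. Pads are 20 mm wide; open, the fingers measure 115 mm over their backs; the gripper's body (75 mm by 178 mm) begins 61 mm behind the grasp point.
Start: joints at [-1.364, 0.477, 0.022, 1.555, -0.011, 1.109, -0.083], TCP at [208.994, 641.848, 222.664] pointing down, gripper open.
Joint ranges: [-2.96, 2.96], [-0.34, 2.1], [-1.41, 1.46], [0.24, 2.44], [-1.37, 4.51], [0.17, 1.92], [-2.96, 2.96]. Speed limits (rad/s): [2.39, 2.39, 3.14, 3.14, 3.14, 3.14, 3.14].

### API

Orientations are given as a unit quaternion [x, y, z, w].
In Python, from workcell import * gives the robot as it stands.
- The arm moves only by the tool servo_tool, never from a script. Its argument "series" is a list of rows, each an object with "travel": the shift along the tool's x, y, z in m, a list of three; "delta_rot": the turn, a rotation vector about the tool's x, y, z in degrees, a list of three; "hand": the opening, from 0 (shut) to 1 (fully open). A call has exactly 5 rows; each row shifts and turns the commanded pose from where the row before left it, along the tool's axes as they then stand; what a row does not reach is not made up. A row lasts 1/12 s, in which the tool goes at most 41.7 mm and 7.16 degrees, less where a joint would pass 70% of its speed; a pose out of reach is approached as far as the arm can. A call with a gripper value outside its range is refused whole. The fingers move at their own pace and stop on an object; the grip force is fixed at half the most. Time passes only in rows, so rows that do not move let the fingers close, or fill a call up. It gives the time, the measured TCP pose, the force and the opening at its end, in the units of the state.
- sense(): the state, without advancing time (a new reading comes with each control period).
- camera(name): name is "scene" or "top"; returns a dict with "frame" (480x640x3 uint8, red, green, blue), "mtx" (3x3 intrinsics, pixels), "eye" and "orientation" of the camera in the world. Camera axes: x right, y up, looking along -z (the intrinsics and any distortion apply to the point x, -y, -z); pixel columns grow to the right and rows downward; lengths in mm; the calibration is good to about 2 mm. A picture is of the moment at which its call begins. There is no depth.
- close_job(): hands the job in, once; it reports no verdict.
The state is a dict: "time_s": time; "joint_pos": joint angles; "joint_velocities": joint speeds; "joint_efforts": joint torques, N m; "position": TCP position; "ee_rot": TCP orientation; "wrist_force": force on the tool from outside, world axes, zero at the start; "torque": the same for the moment, N m; "opening": opening from 0.0 (shut) to 1.0 (fully open).
Only numpy, scipy, OpenCV 4.12 (cv2) and the standard library are available. Lean on these libraries where they do the work, as an engineer would, in place of code of your own. Each camera call takes 0.05 s, during which the arm holds its last target.

## Working session

There is one attempt and no reset: what is moved stays moved. The work goes in short steps, Python scripts to look and compute and a tool call to move; the robot and the scene stay as the last step left them, time stands still between calls to the robot, and variables do not carry over. Pictures are saved under pics/ and viewed, and the job is handed in when it is done.

Besides the shell and the picture viewer there is one more tool, called after "Emit:" as a command line: name --argument value ..., lists and objects as JSON in quotes. servo_tool: Moves the arm, as the interface text tells. Its arguments: {"type":"object","properties":{"series":{"type":"array","items":{"type":"object","properties":{"travel":{"type":"array","items":{"type":"number"}},"delta_rot":{"type":"array","items":{"type":"number"}},"hand":{"type":"number"}}}}},"required":["series"]}

```bash
mkdir -p pics; ls; python3 - <<'E'
from workcell import *
import cv2
print(sense())
for n in ("scene","top"):
    c=camera(n); cv2.imwrite(f"pics/{n}0.png",c["frame"][:,:,::-1]); print(n,c["mtx"],c["eye"],c["orientation"],[k for k in c])
E
```

```text
pics
{'time_s': 0.0, 'joint_pos': array([-1.36411659,  0.47778745,  0.02234422,  1.55643358, -0.01152332,
        1.10927343, -0.08311407]), 'joint_velocities': array([-0.00081641, -0.00015561, -0.00034433, -0.0013826 ,  0.00033424,
       -0.00119847,  0.00098702]), 'joint_efforts': array([-5.24034676e-04, -5.82851887e+01,  1.53423876e+00, -2.72616756e+01,
       -5.43934351e-02,  1.66956737e-02,  1.59168740e-04]), 'position': array([208.81190989, 641.26966816, 221.69782131]), 'ee_rot': array([ 1.56744108e-01,  9.87638850e-01, -8.83012577e-04, -8.32520774e-05]), 'wrist_force': array([-0.04123139, -0.46599879, -0.42907913]), 'torque': array([ 0.00271384,  0.03305301, -0.0382899 ]), 'opening': 0.9999410144047953}
scene [[600.36045982   0.         318.78511164]
 [  0.         600.36045982 231.37788806]
 [  0.           0.           1.        ]] [1121.19268294 -928.95648004  966.35261787] [0.42049753 0.1294529  0.25375608 0.86141258] ['frame', 'mtx', 'eye', 'orientation']
top [[557.64515931   0.         314.30017648]
 [  0.         557.64515931 242.35591976]
 [  0.           0.           1.        ]] [ 335.78379139  -29.25527943 1152.50132027] [ 0.07507376 -0.06023266 -0.70177893  0.70586279] ['frame', 'mtx', 'eye', 'orientation']
```

View pics/scene0.png

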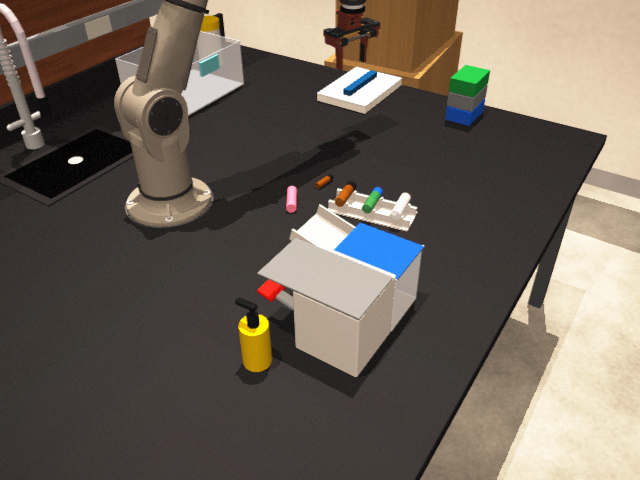

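View pics/top0.png

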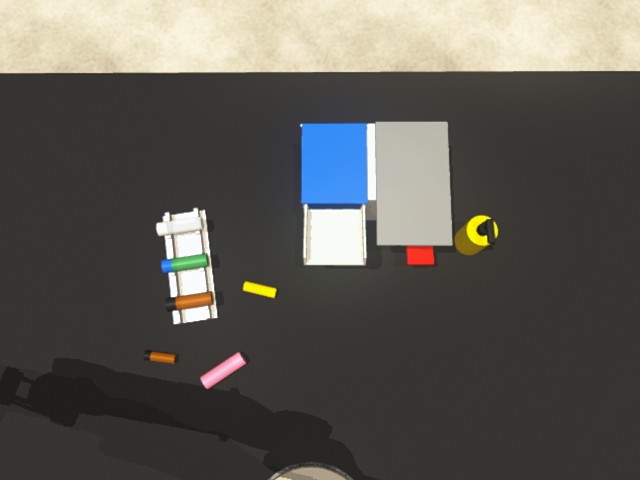

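Candidates for the amber vial are:
- a brown/black-cap vial in the rack (top 190,301; scene 345,194)
- a small brown one on the counter (top 160,356; scene 324,182)
- a pink one (top 222,370)
- a yellow one (top 260,289)

By the description it is the larger brown one, in the rack. I'll check that in a crop.

```bash
cat > h.py <<'E'
import numpy as np, cv2
from scipy.spatial.transform import Rotation as R
def ray(c,px):
    px=np.atleast_2d(np.asarray(px,float)); K=c["mtx"]
    d=np.stack([(px[:,0]-K[0,2])/K[0,0],-(px[:,1]-K[1,2])/K[1,1],-np.ones(len(px))],1)
    return R.from_quat(c["orientation"]).apply(d)
def onz(c,px,z):
    d=ray(c,px); e=np.asarray(c["eye"]); return e+d*((z-e[2])/d[:,2])[:,None]
def proj(c,P):
    q=R.from_quat(c["orientation"]).inv().apply(np.atleast_2d(P)-c["eye"]); K=c["mtx"]
    return np.stack([K[0,2]-K[0,0]*q[:,0]/q[:,2],K[1,2]+K[1,1]*q[:,1]/q[:,2]],1)
def tri(ca,pa,cb,pb):
    a=ray(ca,pa)[0];b=ray(cb,pb)[0];a/=np.linalg.norm(a);b/=np.linalg.norm(b)
    ea,eb=np.asarray(ca["eye"]),np.asarray(cb["eye"])
    t=np.linalg.lstsq(np.stack([a,-b],1),eb-ea,rcond=None)[0]
    p,q=ea+a*t[0],eb+b*t[1]; return (p+q)/2,np.linalg.norm(p-q)
E
python3 - <<'E'
from workcell import *
import pickle,cv2,numpy as np
C={n:camera(n) for n in("scene","top")}
pickle.dump(C,open("c0.pkl","wb"))
t=C["top"]["frame"][:,:,::-1];s=C["scene"]["frame"][:,:,::-1]
a=cv2.resize(t[200:390,140:300],None,fx=5,fy=5*1,interpolation=cv2.INTER_CUBIC)[:, :]
cv2.imwrite("pics/crop_t_rack.png",cv2.resize(t[200:385,135:285],None,fx=3.2,fy=3.2,interpolation=cv2.INTER_CUBIC))
cv2.imwrite("pics/crop_t_bin.png",cv2.resize(t[110:280,290:510],None,fx=3.5,fy=3.5,interpolation=cv2.INTER_CUBIC))
cv2.imwrite("pics/crop_s_rack.png",cv2.resize(s[165:235,280:430],None,fx=5,fy=5,interpolation=cv2.INTER_CUBIC))
cv2.imwrite("pics/crop_s_bin.png",cv2.resize(s[200:380,230:430],None,fx=3.3,fy=3.3,interpolation=cv2.INTER_CUBIC))
E
```

```text
(no output)
```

View pics/crop_t_rack.png

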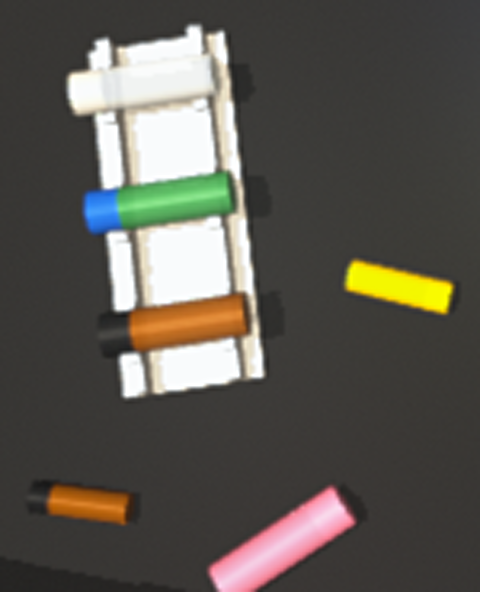

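View pics/crop_t_bin.png

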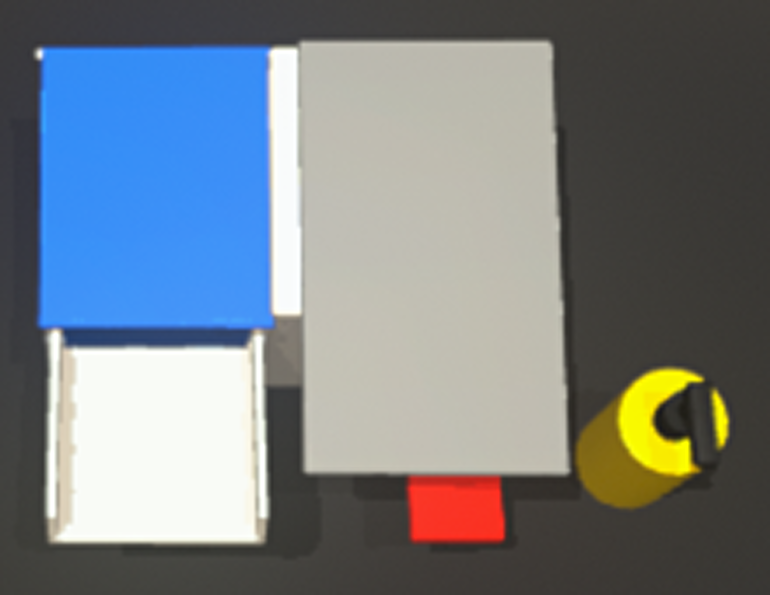

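View pics/crop_s_rack.png

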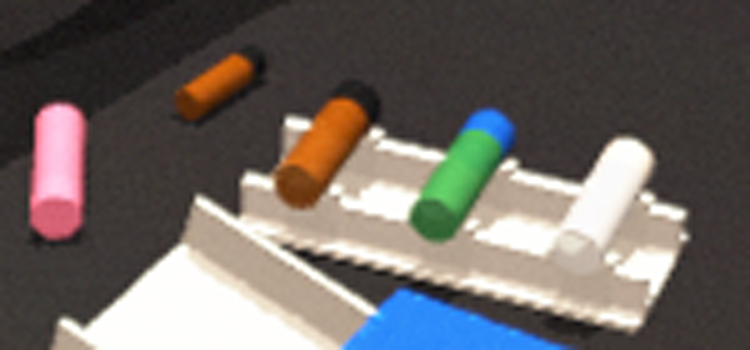

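View pics/crop_s_bin.png

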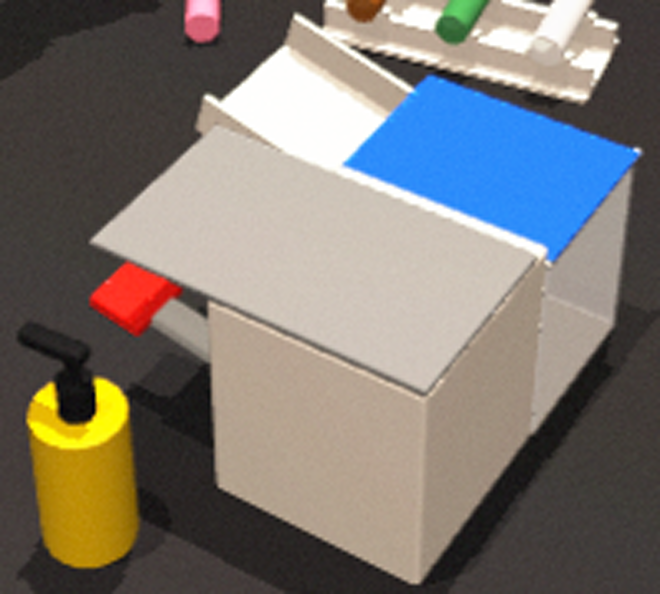

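```bash
python3 - <<'E'
from h import *; import pickle
np.set_printoptions(precision=1,suppress=True)
C=pickle.load(open("c0.pkl","rb"));T,S=C["top"],C["scene"]
def mask(c,lo,hi):
    h=cv2.cvtColor(c["frame"],cv2.COLOR_RGB2HSV); return cv2.inRange(h,np.array(lo),np.array(hi))
def comps(m,a=30):
    n,l,st,ce=cv2.connectedComponentsWithStats(m)
    out=[]
    for i in range(1,n):
        if st[i,4]>a:
            cn=cv2.findContours((l==i).astype(np.uint8),0,1)[0][0]
            q=cv2.minAreaRect(cn); out.append((st[i,4],ce[i],cv2.boxPoints(q)))
    return out
for nm,c in(("top",T),("scene",S)):
  for col,lo,hi in(("brown",(5,150,80),(17,255,230)),("green",(50,100,60),(75,255,255)),("blue",(100,150,100),(120,255,255)),("red",(0,200,120),(3,255,255))):
    for a,ce,b in comps(mask(c,lo,hi)): print(nm,col,a,ce,b.round(1).tolist())
E
```

```text
top brown 448 [193.  300.3] [[174.1999969482422, 296.5], [210.39999389648438, 291.5], [212.1999969482422, 304.6000061035156], [176.0, 309.5]]
top brown 235 [162.2 357.2] [[149.1999969482422, 360.29998779296875], [150.39999389648438, 350.8999938964844], [175.10000610351562, 354.0], [174.0, 363.3999938964844]]
top green 426 [189.3 262.1] [[170.89999389648438, 258.3999938964844], [205.8000030517578, 253.5], [207.5, 265.6000061035156], [172.6999969482422, 270.6000061035156]]
top blue 5371 [333.2 163.9] [[301.0, 123.0], [367.0, 123.0], [367.0, 207.0], [301.0, 207.0]]
top blue 132 [166.2 265.6] [[160.1999969482422, 259.5], [170.89999389648438, 258.3999938964844], [172.1999969482422, 271.5], [161.60000610351562, 272.5]]
top red 473 [419.8 255.5] [[407.0, 247.0], [433.0, 247.0], [433.0, 264.0], [407.0, 264.0]]
scene brown 302 [71.8 13. ] [[22.700000762939453, 25.100000381469727], [113.0999984741211, -5.5], [115.4000015258789, 1.100000023841858], [24.899999618530273, 31.799999237060547]]
scene brown 39 [338.2   5.5] [[335.8999938964844, 10.899999618530273], [337.0, -0.10000000149011612], [341
[... 1868 characters left out ...]
6, 67.9000015258789], [376.0, 72.0], [346.79998779296875, 92.9000015258789]]
scene blue 490 [463.3 114.2] [[442.70001220703125, 106.80000305175781], [484.0, 99.0], [488.20001220703125, 121.19999694824219], [446.8999938964844, 129.0]]
scene blue 45 [378.2 189.8] [[372.6000061035156, 189.8000030517578], [375.29998779296875, 184.89999389648438], [383.79998779296875, 189.8000030517578], [381.1000061035156, 194.60000610351562]]
scene blue 2502 [379.6 248.4] [[334.79998779296875, 249.39999389648438], [351.8999938964844, 212.6999969482422], [422.6000061035156, 245.6999969482422], [405.5, 282.3999938964844]]
scene red 323 [269.8 289.8] [[256.5, 290.5], [272.0, 275.0], [284.5, 287.5], [269.0, 303.0]]
```

```bash
python3 - <<'E'
from h import *; import pickle
np.set_printoptions(precision=1,suppress=True)
C=pickle.load(open("c0.pkl","rb"));T,S=C["top"],C["scene"]
tb=lambda x,y:(x/3.5+290-.36,y/3.5+110-.36); sb=lambda x,y:(x/3.3+230-.35,y/3.3+200-.35)
tr=lambda x,y:(x/3.2+135-.35,y/3.2+200-.35); sr=lambda x,y:(x/5+280-.4,y/5+165-.4)
print("butt end",tri(T,(211.3,298),S,sr(297,187)))
print("centroid brown",tri(T,(193,300.3),S,(343.8,194.7)))
for z in (42,): print("ends z42",onz(T,[(175.1,303),(211.5,298)],z), "green ends", onz(T,[(171.8,264.5),(206.7,259.5)],z))
pr={"lid front-left":((38,327),(430,75)),} 
# lid: scene corners: left(345,163)=front-right? top(430,75)=front-left, right(637,152)=back-left, bottom(550,263)=back-right
for n,a,b in(("lidFL",(38,327),(430,75)),("lidFR",(272,327),(345,163)),("lidBL",(40,47),(637,152)),("lidBR",(270,47),(550,263)),
  ("hoodFR",(570,473),(91,241)),("hoodBR",(551,41),(428,392)),("hoodFL",(303,471),(213,125)),("chuteFLtop",(50,540),(298,14)),("chuteFRtop",(265,542),(207,95)),
  ("padFL",(410,541),(140,265)),("padFR",(504,541),(91,300)),):
    print(n,tri(T,tb(*a),S,sb(*b)))
print("lid z156",onz(T,[tb(38,327),tb(272,327),tb(40,47),tb(270,47)],156))
print("hood z171",onz(T,[tb(570,473),tb(303,471),tb(551,41),tb(300,41)],171))
print("pad ",onz(T,[tb(410,541),tb(504,541)],97))
print("chute floor front z143",onz(T,[tb(66,540),tb(252,540)],143))
print("soap base scene",onz(S,[sb(85,560)],0), onz(T,[(482,232)],135))
rk=[(92,45),(222,33),(124,397),(264,376)]
print("rack28-34",onz(T,[tr(*p) for p in rk],31))
E
```

```text
butt end (array([437.9, 200.6,  41.9]), np.float64(1.8267774949111406))
centroid brown (array([432.3, 236.2,  43.2]), np.float64(0.09086214370448288))
ends z42 [[426.8 272.1  42. ]
 [437.2 199.6  42. ]] green ends [[504.5 283.2  42. ]
 [515.  212.7  42. ]]
lidFL (array([603.5,  19. , 155.7]), np.float64(1.2587873052548924))
lidFR (array([ 605.5, -101.3,  161.7]), np.float64(9.601666977806133))
lidBL (array([759. ,  19. , 156.6]), np.float64(1.505202181007308))
lidBR (array([ 759.8, -105.3,  155.7]), np.float64(0.3875983530357225))
hoodFR (array([ 523.8, -253.2,  171.4]), np.float64(2.9633923478493114))
hoodBR (array([ 757.6, -252.5,  171.5]), np.float64(2.6427445733272124))
hoodFL (array([ 522.6, -119.2,  170.7]), np.float64(1.8189990821538966))
chuteFLtop (array([492.8,  14.6, 166. ]), np.float64(12.67464973815148))
chuteFRtop (array([492.1, -95.2, 165.9]), np.float64(12.514294440614595))
padFL (array([ 501.8, -183.1,   87. ]), np.float64(3.9484891422427513))
padFR (array([ 500.7, -233.1,   94.9]), np.float64(3.7896487120947833))
lid z156 [[ 602.9   18.6  156. ]
 [ 603.2 -104.7  156. ]
 [ 759.9   19.5  156. ]
 [ 759.8 -105.2  156. ]]
hood z171 [[ 522.7 -254.3  171. ]
 [ 523.2 -118.6  171. ]
 [ 756.7 -253.4  171. ]
 [ 756.8 -120.1  171. ]]
pad  [[ 498.8 -183.    97. ]
 [ 499.  -234.    97. ]]
chute floor front z143 [[491.4   3.1 143. ]
 [491.8 -94.  143. ]]
soap base scene [[ 573.8 -341.7    0. ]] [[ 553.9 -317.9  135. ]]
rack28-34 [[612.9 309.9  31. ]
 [621.1 225.3  31. ]
 [386.3 276.2  31. ]
 [399.9 188.8  31. ]]
```

Measured results:
- The crop confirms the rack's brown/black-cap vial, which is larger than the one on the counter.
- Its butt end triangulates to z 42, as stated. The body is at about (430.6, 245.4) and its axis lies along (-.143, .99).
- The bin origin is about (607.5, -44) with no yaw. Lid, hood and pad agree with the text to about 2 mm.

I'll write a move planner next.

```bash
cat >> h.py <<'E'
def Rt(yx,yy,tilt=0):
    """tool pointing down with jaw axis y along (yx,yy); tilt (rad): fingers lean toward +x world by tilt about world y"""
    y=np.array([yx,yy,0.]);y/=np.linalg.norm(y);z=np.array([0,0,-1.]);x=np.cross(y,z)
    M=np.stack([x,y,z],1)
    return R.from_rotvec([0,-tilt,0])*R.from_matrix(M)
def plan(p0,R0,p1,R1,n,step=True):
    rv=(R0.inv()*R1).as_rotvec(); p0=np.asarray(p0);p1=np.asarray(p1)
    Rc=R0;out=[]
    for i in range(n):
        d=Rc.inv().apply((p1-p0)/n)
        out.append((np.round(d/1000,4).tolist(),np.round(np.degrees(rv)/n,2).tolist()))
        Rc=Rc*R.from_rotvec(rv/n)
    print("dist",np.linalg.norm(p1-p0)/n,"mm/row rot",np.degrees(np.linalg.norm(rv))/n)
    for o in out: print(o)
E
python3 - <<'E'
from h import *; from workcell import *
s=sense(); R0=R.from_quat(s["ee_rot"])
plan(s["position"],R0,[430.6,245.4,140],Rt(.99,.143),15)
E
```

```text
dist 30.751225165462248 mm/row rot 4.24972554981207
([-0.0222, -0.0205, 0.0055], [-0.0, 0.0, 4.25])
([-0.0237, -0.0188, 0.0055], [-0.0, 0.0, 4.25])
([-0.025, -0.017, 0.0055], [-0.0, 0.0, 4.25])
([-0.0262, -0.0151, 0.0055], [-0.0, 0.0, 4.25])
([-0.0273, -0.0131, 0.0055], [-0.0, 0.0, 4.25])
([-0.0282, -0.0111, 0.0055], [-0.0, 0.0, 4.25])
([-0.0289, -0.009, 0.0055], [-0.0, 0.0, 4.25])
([-0.0295, -0.0068, 0.0055], [-0.0, 0.0, 4.25])
([-0.0299, -0.0046, 0.0055], [-0.0, 0.0, 4.25])
([-0.0302, -0.0024, 0.0055], [-0.0, 0.0, 4.25])
([-0.0303, -0.0001, 0.0055], [-0.0, 0.0, 4.25])
([-0.0302, 0.0021, 0.0055], [-0.0, 0.0, 4.25])
([-0.0299, 0.0044, 0.0055], [-0.0, 0.0, 4.25])
([-0.0295, 0.0066, 0.0055], [-0.0, 0.0, 4.25])
([-0.029, 0.0087, 0.0055], [-0.0, 0.0, 4.25])
```

Emit:
servo_tool --series '[{"travel": [-0.022, -0.0205, 0.0055], "delta_rot": [0, 0, 4.25], "hand": 0.6}, {"travel": [-0.0237, -0.0188, 0.0055], "delta_rot": [0, 0, 4.25], "hand": 0.6}, {"travel": [-0.025, -0.017, 0.0055], "delta_rot": [0, 0, 4.25], "hand": 0.6}, {"travel": [-0.026, -0.015, 0.0055], "delta_rot": [0, 0, 4.25], "hand": 0.6}, {"travel": [-0.0273, -0.013, 0.0055], "delta_rot": [0, 0, 4.25], "hand": 0.6}]'

```text
time_s: 0.62
position: [283.2, 508.9, 194.8]
ee_rot: [0.338, 0.941, -0.0, -0.0]
wrist_force: [0.3, -0.5, -0.1]
opening: 0.66
```

Emit:
servo_tool --series '[{"travel": [-0.028, -0.011, 0.0055], "delta_rot": [0, 0, 4.25], "hand": 0.6}, {"travel": [-0.029, -0.009, 0.0055], "delta_rot": [0, 0, 4.25], "hand": 0.6}, {"travel": [-0.0295, -0.0068, 0.0055], "delta_rot": [0, 0, 4.25], "hand": 0.6}, {"travel": [-0.03, -0.0046, 0.0055], "delta_rot": [0, 0, 4.25], "hand": 0.6}, {"travel": [-0.03, -0.0024, 0.0055], "delta_rot": [0, 0, 4.25], "hand": 0.6}]'

```text
time_s: 1.03
position: [356.9, 376.9, 167.5]
ee_rot: [0.506, 0.863, 0.0, -0.0]
wrist_force: [0.8, 0.1, -1.0]
opening: 0.599
```

Emit:
servo_tool --series '[{"travel": [-0.03, 0, 0.0055], "delta_rot": [0, 0, 4.25], "hand": 0.6}, {"travel": [-0.03, 0.002, 0.0055], "delta_rot": [0, 0, 4.25], "hand": 0.6}, {"travel": [-0.03, 0.0044, 0.0055], "delta_rot": [0, 0, 4.25], "hand": 0.6}, {"travel": [-0.0295, 0.0066, 0.0055], "delta_rot": [0, 0, 4.25], "hand": 0.6}, {"travel": [-0.029, 0.0087, 0.0055], "delta_rot": [0, 0, 4.25], "hand": 0.6}]'

```text
time_s: 1.45
position: [430.7, 245.4, 140.0]
ee_rot: [0.656, 0.755, 0.0, -0.0]
wrist_force: [0.6, 0.5, 0.0]
opening: 0.597
```

```bash
python3 - <<'E'
from h import *; from workcell import *
C={n:camera(n) for n in("scene","top")}
for n,(a,b,c,d) in {"scene":(0,260,180,480),"top":(180,400,60,320)}.items():
    f=C[n]["frame"][:,:,::-1][a:b,c:d]; cv2.imwrite(f"pics/pre_{n}.png",cv2.resize(f,None,fx=2.2,fy=2.2,interpolation=cv2.INTER_CUBIC))
for z in(140,42): print({n:proj(C[n],[430.6,245.4,z]) for n in C})
E
```

```text
{'scene': array([[345.62180009, 162.43158007]]), 'top': array([[175.52396749, 296.49346398]])}
{'scene': array([[344.984596  , 193.27507631]]), 'top': array([[188.50535623, 301.16617545]])}
```

View pics/pre_scene.png

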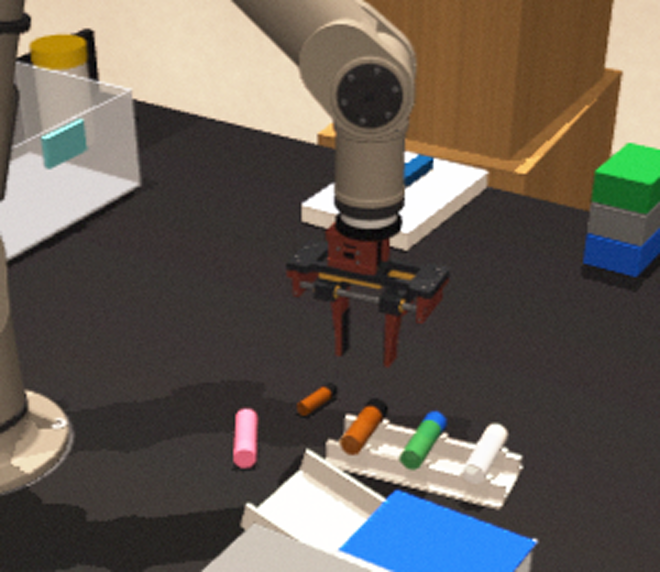

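View pics/pre_top.png

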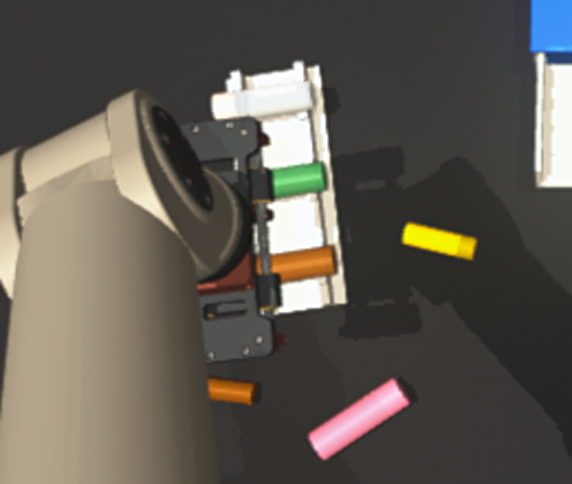

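The pictures show the gripper centred over the vial: the fingertip midpoint is at scene ~(346,163), and 345.6,162.4 was predicted. The body's long side lies along the jaw axis. I'll descend now.

Emit:
servo_tool --series '[{"travel": [0, 0, 0.015], "hand": 0.6}, {"travel": [0, 0, 0.015], "hand": 0.6}, {"travel": [0, 0, 0.015], "hand": 0.6}, {"travel": [0, 0, 0.015], "hand": 0.6}, {"travel": [0, 0, 0.01], "hand": 0.6}]'

```text
validation failed for argument at $.se...
```

Emit:
servo_tool --series '[{"travel": [0, 0, 0.01], "hand": 0.6}, {"travel": [0, 0, 0.01], "hand": 0.6}, {"travel": [0, 0, 0.01], "hand": 0.6}, {"travel": [0, 0, 0.007], "hand": 0.6}, {"travel": [0, 0, 0], "hand": 0.6}]'

```text
validation failed for argument at $.se...
```

Emit:
servo_tool --series '[{"travel": [0, 0, 0], "hand": 0.25}, {"travel": [0, 0, 0], "hand": 0.2}, {"travel": [0, 0, 0], "hand": 0.2}, {"travel": [0, 0, 0], "hand": 0.2}, {"travel": [0, 0, 0], "hand": 0.2}]'

```text
validation failed for argument at $.se...
```

Emit:
servo_tool --series '[{"travel": [0, 0, 0.015], "delta_rot": [0, 0, 0], "hand": 0.6}, {"travel": [0, 0, 0.015], "delta_rot": [0, 0, 0], "hand": 0.6}, {"travel": [0, 0, 0.015], "delta_rot": [0, 0, 0], "hand": 0.6}, {"travel": [0, 0, 0.015], "delta_rot": [0, 0, 0], "hand": 0.6}, {"travel": [0, 0, 0.01], "delta_rot": [0, 0, 0], "hand": 0.6}]'

```text
time_s: 1.97
position: [429.4, 247.2, 69.0]
ee_rot: [0.654, 0.756, -0.0, -0.0]
wrist_force: [0.6, 0.2, -1.2]
opening: 0.597
```

Emit:
servo_tool --series '[{"travel": [0, 0, 0.01], "delta_rot": [0, 0, 0], "hand": 0.6}, {"travel": [0, 0, 0.01], "delta_rot": [0, 0, 0], "hand": 0.6}, {"travel": [0, 0, 0.01], "delta_rot": [0, 0, 0], "hand": 0.6}, {"travel": [0, 0, 0.007], "delta_rot": [0, 0, 0], "hand": 0.6}, {"travel": [0, 0, 0], "delta_rot": [0, 0, 0], "hand": 0.6}]'

```text
time_s: 2.38
position: [429.5, 246.3, 31.9]
ee_rot: [0.655, 0.756, -0.001, -0.0]
wrist_force: [0.2, 0.5, -0.2]
opening: 0.599
```

Emit:
servo_tool --series '[{"travel": [0, 0, 0], "delta_rot": [0, 0, 0], "hand": 0.25}, {"travel": [0, 0, 0], "delta_rot": [0, 0, 0], "hand": 0.2}, {"travel": [0, 0, 0], "delta_rot": [0, 0, 0], "hand": 0.2}, {"travel": [0, 0, 0], "delta_rot": [0, 0, 0], "hand": 0.2}, {"travel": [0, 0, 0], "delta_rot": [0, 0, 0], "hand": 0.2}]'

```text
time_s: 2.8
position: [430.5, 246.9, 33.6]
ee_rot: [0.655, 0.756, 0.001, 0.0]
wrist_force: [0.2, -0.8, 0.1]
opening: 0.313
```

Emit:
servo_tool --series '[{"travel": [0, 0, -0.004], "delta_rot": [0, 0, 0], "hand": 0.2}, {"travel": [0, 0, -0.01], "delta_rot": [0, 0, 0], "hand": 0.2}, {"travel": [0, 0, -0.02], "delta_rot": [0, 0, 0], "hand": 0.2}, {"travel": [0, 0, -0.025], "delta_rot": [0, 0, 0], "hand": 0.2}, {"travel": [0, 0, -0.025], "delta_rot": [0, 0, 0], "hand": 0.2}]'

```text
time_s: 3.22
position: [429.9, 246.2, 118.6]
ee_rot: [0.655, 0.756, -0.0, -0.0]
wrist_force: [0.5, 0.1, 0.5]
opening: 0.306
```

Emit:
servo_tool --series '[{"travel": [0, 0, -0.025], "delta_rot": [0, 0, 0], "hand": 0.2}, {"travel": [0, 0, -0.03], "delta_rot": [0, 0, 0], "hand": 0.2}, {"travel": [0, 0, -0.03], "delta_rot": [0, 0, 0], "hand": 0.2}, {"travel": [0, 0, -0.02], "delta_rot": [0, 0, 0], "hand": 0.2}, {"travel": [0, 0, -0.01], "delta_rot": [0, 0, 0], "hand": 0.2}]'

```text
time_s: 3.63
position: [431.3, 247.2, 235.8]
ee_rot: [0.655, 0.756, 0.003, 0.0]
wrist_force: [0.0, -0.4, -0.7]
opening: 0.31
```

```bash
python3 - <<'E'
from h import *; from workcell import *
C={n:camera(n) for n in("scene","top")}
s=sense(); print(s["position"],s["opening"],s["wrist_force"],R.from_quat(s["ee_rot"]).as_matrix().round(3))
for n,(a,b,c,d) in {"scene":(0,260,180,480),"top":(180,400,60,320)}.items():
    f=C[n]["frame"][:,:,::-1][a:b,c:d]; cv2.imwrite(f"pics/lift_{n}.png",cv2.resize(f,None,fx=2.2,fy=2.2,interpolation=cv2.INTER_CUBIC))
# target: over the chute, tool normal to chute (fingers lean toward -x by .28), vial axis 9mm behind TCP
bx,by=607.5,-44.
n=np.array([np.sin(.28),0,np.cos(.28)])
ax=np.array([bx-62.5,by,128])+14*n
print("axis",ax,"TCP touch",ax-9*n)
Rg=Rt(1,0,-.28); print(Rg.as_matrix().round(3))
plan(s["position"],R.from_quat(s["ee_rot"]),ax-9*n+60*n,Rg,12)
E
```

```text
[430.96897941 247.18896375 234.01764727] 0.3113210140133522 [-0.12508297  0.15323705 -1.19028973] [[-0.143  0.99   0.003]
 [ 0.99   0.143  0.003]
 [ 0.002  0.003 -1.   ]]
axis [548.86897908 -44.         141.45477614] TCP touch [546.38177824 -44.         132.80527719]
[[ 0.     0.961 -0.276]
 [ 1.     0.     0.   ]
 [ 0.    -0.276 -0.961]]
dist 26.888399014390956 mm/row rot 1.512789910387382
([-0.0256, 0.0074, 0.0036], [1.35, 0.08, 0.68])
([-0.0255, 0.0078, 0.0034], [1.35, 0.08, 0.68])
([-0.0254, 0.0082, 0.0031], [1.35, 0.08, 0.68])
([-0.0253, 0.0085, 0.0029], [1.35, 0.08, 0.68])
([-0.0252, 0.0089, 0.0027], [1.35, 0.08, 0.68])
([-0.0251, 0.0093, 0.0024], [1.35, 0.08, 0.68])
([-0.025, 0.0096, 0.0022], [1.35, 0.08, 0.68])
([-0.0249, 0.01, 0.0019], [1.35, 0.08, 0.68])
([-0.0248, 0.0103, 0.0016], [1.35, 0.08, 0.68])
([-0.0247, 0.0106, 0.0013], [1.35, 0.08, 0.68])
([-0.0245, 0.011, 0.001], [1.35, 0.08, 0.68])
([-0.0244, 0.0113, 0.0008], [1.35, 0.08, 0.68])
```

View pics/lift_scene.png

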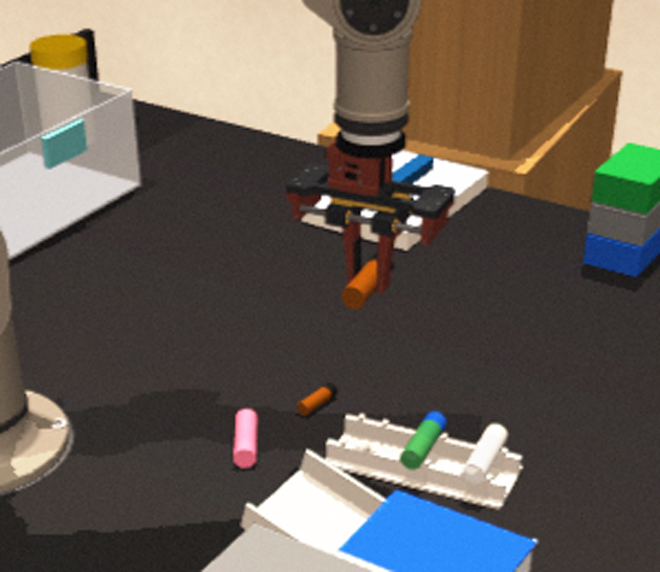

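The vial is held, clear of the rack, with the other two still in place. I'll move over the chute.

Emit:
servo_tool --series '[{"travel": [-0.0256, 0.0074, 0.0036], "delta_rot": [1.35, 0.08, 0.68], "hand": 0.2}, {"travel": [-0.0255, 0.0078, 0.0034], "delta_rot": [1.35, 0.08, 0.68], "hand": 0.2}, {"travel": [-0.0254, 0.0082, 0.0031], "delta_rot": [1.35, 0.08, 0.68], "hand": 0.2}, {"travel": [-0.0253, 0.0085, 0.0029], "delta_rot": [1.35, 0.08, 0.68], "hand": 0.2}, {"travel": [-0.0252, 0.0089, 0.0027], "delta_rot": [1.35, 0.08, 0.68], "hand": 0.2}]'

```text
time_s: 4.15
position: [484.3, 123.9, 212.5]
ee_rot: [0.676, 0.735, -0.044, -0.042]
wrist_force: [-0.0, 0.7, -0.8]
opening: 0.31
```

Emit:
servo_tool --series '[{"travel": [-0.0251, 0.0093, 0.0024], "delta_rot": [1.35, 0.08, 0.68], "hand": 0.2}, {"travel": [-0.025, 0.0096, 0.0022], "delta_rot": [1.35, 0.08, 0.68], "hand": 0.2}, {"travel": [-0.0249, 0.01, 0.0019], "delta_rot": [1.35, 0.08, 0.68], "hand": 0.2}, {"travel": [-0.0248, 0.0103, 0.0016], "delta_rot": [1.35, 0.08, 0.68], "hand": 0.2}, {"travel": [-0.0247, 0.0106, 0.0013], "delta_rot": [1.35, 0.08, 0.68], "hand": 0.2}]'

```text
time_s: 4.57
position: [539.3, 2.7, 194.3]
ee_rot: [0.694, 0.71, -0.086, -0.084]
wrist_force: [0.4, 0.5, -0.3]
opening: 0.311
```

Emit:
servo_tool --series '[{"travel": [-0.0245, 0.011, 0.001], "delta_rot": [1.35, 0.08, 0.68], "hand": 0.2}, {"travel": [-0.0244, 0.0113, 0.0008], "delta_rot": [1.35, 0.08, 0.68], "hand": 0.2}, {"travel": [0, 0, 0], "delta_rot": [0, 0, 0], "hand": 0.2}, {"travel": [0, 0, 0], "delta_rot": [0, 0, 0], "hand": 0.2}, {"travel": [0, 0, 0], "delta_rot": [0, 0, 0], "hand": 0.2}]'

```text
time_s: 4.98
position: [561.2, -43.8, 187.8]
ee_rot: [0.7, 0.7, -0.102, -0.099]
wrist_force: [-0.1, -0.2, -1.6]
opening: 0.311
```

```bash
python3 - <<'E'
from h import *; from workcell import *
C={n:camera(n) for n in("scene","top")}
s=sense(); print(s["position"],s["opening"],s["wrist_force"],R.from_quat(s["ee_rot"]).as_matrix().round(3))
for n,(a,b,c,d) in {"scene":(120,280,240,440),"top":(150,310,270,470)}.items():
    f=C[n]["frame"][:,:,::-1][a:b,c:d]; cv2.imwrite(f"pics/over_{n}.png",cv2.resize(f,None,fx=3.5,fy=3.5,interpolation=cv2.INTER_CUBIC))
bx,by=607.5,-44.
n=np.array([np.sin(.28),0,np.cos(.28)])
ax=np.array([bx-62.5,by,128])+14*n
p=s["position"]; print("proj axis pred",[proj(C[k],p+9*n) for k in C])
print("normal dist of TCP above touch",(p-(ax-9*n))@n,"perp",(p-(ax-9*n)))
E
```

```text
[561.48347269 -42.94909022 188.64222597] 0.313241553968746 [ 0.01125767  0.35979125 -0.50624112] [[-0.002  0.96  -0.28 ]
 [ 1.     0.002 -0.003]
 [-0.002 -0.28  -0.96 ]]
proj axis pred [array([[330.07531641, 215.7224146 ]]), array([[334.13886042, 218.49334907]])]
normal dist of TCP above touch 57.83584184727056 perp [15.10169444  1.05090978 55.83694878]
```

View pics/over_scene.png

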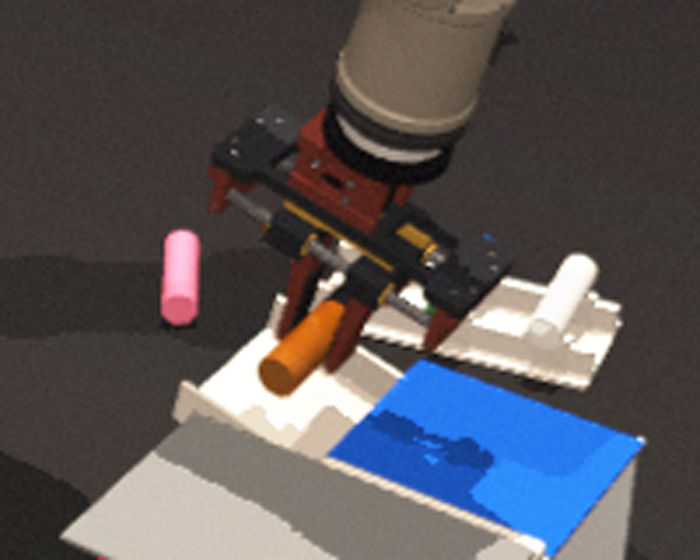

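View pics/over_top.png

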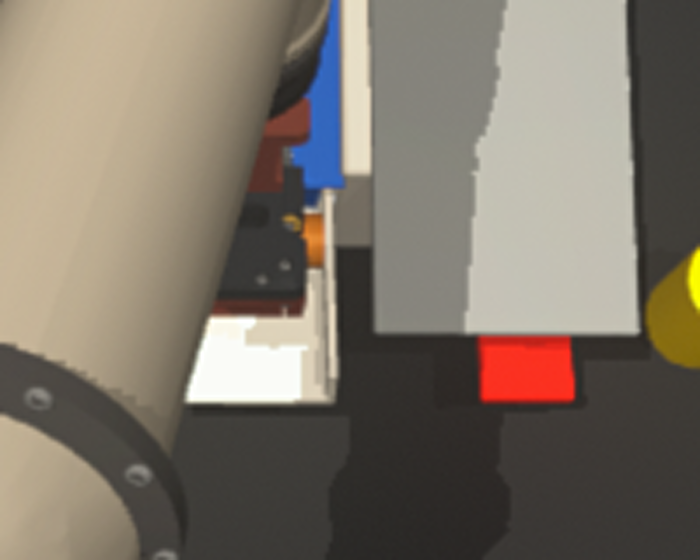

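```bash
python3 - <<'E'
from h import *; import pickle
C=pickle.load(open("c0.pkl","rb"));T,S=C["top"],C["scene"]
n=np.array([np.sin(.28),0,np.cos(.28)])
p=np.array([561.5,-43.0,188.5])+9*n
print(tri(T,(362.8,217.7),S,(318.9,227.8)),"pred",p-[0,45,0])
print("proj pred butt",proj(S,p-[0,45,0]),proj(T,p-[0,45,0]))
print("cap boundary pred",proj(S,p+[0,25,0]))
E
```

```text
(array([566.34474641, -92.65873267, 197.29431054]), np.float64(2.0044887932864346)) pred [563.98720084 -88.         197.14949894]
proj pred butt [[318.7037715 226.4481194]] [[359.79043861 218.57539056]]
cap boundary pred [[336.16169362 210.07595334]]
```

The held vial's butt end triangulates to z 197.3 against 197.1 predicted, so it is level, and it sits about 3 mm off in -y. I'll lower it along the chute normal with a +2.5 mm y correction.

Emit:
servo_tool --series '[{"travel": [0.0025, 0, 0.012], "delta_rot": [0, 0, 0], "hand": 0.2}, {"travel": [0, 0, 0.012], "delta_rot": [0, 0, 0], "hand": 0.2}, {"travel": [0, 0, 0.012], "delta_rot": [0, 0, 0], "hand": 0.2}, {"travel": [0, 0, 0.01], "delta_rot": [0, 0, 0], "hand": 0.2}, {"travel": [0, 0, 0.006], "delta_rot": [0, 0, 0], "hand": 0.2}]'

```text
time_s: 5.5
position: [546.0, -41.9, 137.4]
ee_rot: [0.7, 0.7, -0.102, -0.099]
wrist_force: [-0.6, -0.4, -0.7]
opening: 0.313
```

Emit:
servo_tool --series '[{"travel": [0, 0, 0.002], "delta_rot": [0, 0, 0], "hand": 0.2}, {"travel": [0, 0, 0.001], "delta_rot": [0, 0, 0], "hand": 0.2}, {"travel": [0, 0, 0.001], "delta_rot": [0, 0, 0], "hand": 0.2}, {"travel": [0, 0, 0], "delta_rot": [0, 0, 0], "hand": 0.2}, {"travel": [0, 0, 0], "delta_rot": [0, 0, 0], "hand": 0.2}]'

```text
time_s: 5.92
position: [546.9, -42.3, 135.7]
ee_rot: [0.7, 0.7, -0.101, -0.098]
wrist_force: [-0.1, 0.3, -0.3]
opening: 0.308
```

```bash
python3 - <<'E'
from h import *; from workcell import *
C={n:camera(n) for n in("scene","top")}
s=sense(); print(s["position"],s["opening"],s["wrist_force"])
for n,(a,b,c,d) in {"scene":(120,280,240,440),"top":(150,310,270,470)}.items():
    f=C[n]["frame"][:,:,::-1][a:b,c:d]; cv2.imwrite(f"pics/low_{n}.png",cv2.resize(f,None,fx=3.5,fy=3.5,interpolation=cv2.INTER_CUBIC))
E
```

```text
[546.83682384 -42.24956441 135.70981202] 0.3090083445774479 [-0.3076407   0.03111752 -0.66074441]
```

View pics/low_scene.png

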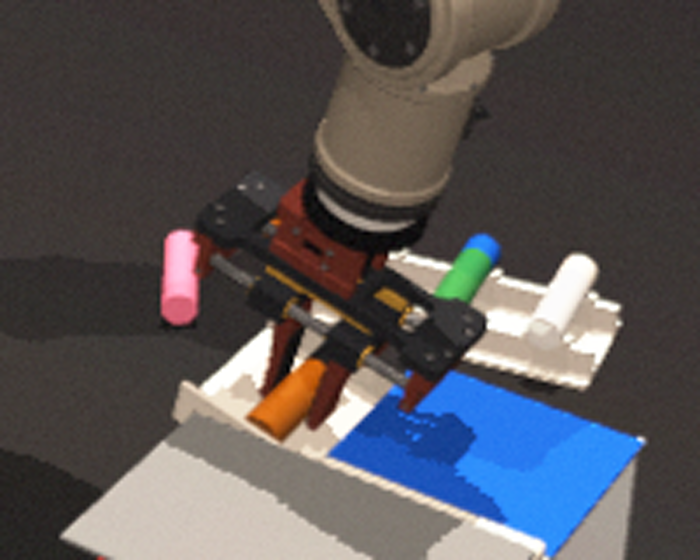

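View pics/low_top.png

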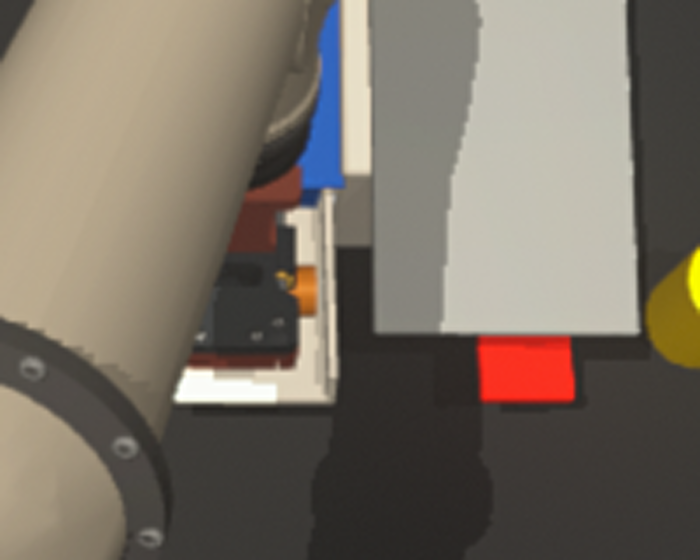

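Emit:
servo_tool --series '[{"travel": [0, 0, 0.001], "delta_rot": [0, 0, 0], "hand": 0.2}, {"travel": [0, 0, 0.001], "delta_rot": [0, 0, 0], "hand": 0.2}, {"travel": [0, 0, 0], "delta_rot": [0, 0, 0], "hand": 0.2}, {"travel": [0, 0, 0], "delta_rot": [0, 0, 0], "hand": 0.2}, {"travel": [0, 0, 0], "delta_rot": [0, 0, 0], "hand": 0.2}]'

```text
time_s: 6.43
position: [546.0, -42.2, 133.5]
ee_rot: [0.7, 0.7, -0.101, -0.098]
wrist_force: [-0.4, 0.7, -1.0]
opening: 0.31
```

Emit:
servo_tool --series '[{"travel": [0, 0, 0.001], "delta_rot": [0, 0, 0], "hand": 0.2}, {"travel": [0, 0, 0], "delta_rot": [0, 0, 0], "hand": 0.2}, {"travel": [0, 0, 0], "delta_rot": [0, 0, 0], "hand": 0.2}, {"travel": [0, 0, 0], "delta_rot": [0, 0, 0], "hand": 0.2}, {"travel": [0, 0, 0], "delta_rot": [0, 0, 0], "hand": 0.2}]'

```text
time_s: 6.85
position: [546.0, -42.2, 133.3]
ee_rot: [0.7, 0.7, -0.101, -0.098]
wrist_force: [-1.1, 0.8, 5.8]
opening: 0.312
```

Contact is felt (5.8 N). I'll open gently, then retract along the normal.

Emit:
servo_tool --series '[{"travel": [0, 0, -0.0005], "delta_rot": [0, 0, 0], "hand": 0.34}, {"travel": [0, 0, 0], "delta_rot": [0, 0, 0], "hand": 0.38}, {"travel": [0, 0, 0], "delta_rot": [0, 0, 0], "hand": 0.42}, {"travel": [0, 0, 0], "delta_rot": [0, 0, 0], "hand": 0.45}, {"travel": [0, 0, 0], "delta_rot": [0, 0, 0], "hand": 0.45}]'

```text
time_s: 7.27
position: [545.7, -42.2, 132.8]
ee_rot: [0.7, 0.7, -0.101, -0.099]
wrist_force: [0.2, 1.0, -0.7]
opening: 0.449
```

Emit:
servo_tool --series '[{"travel": [0, 0, -0.004], "delta_rot": [0, 0, 0], "hand": 0.45}, {"travel": [0, 0, -0.008], "delta_rot": [0, 0, 0], "hand": 0.45}, {"travel": [0, 0, -0.012], "delta_rot": [0, 0, 0], "hand": 0.45}, {"travel": [0, 0, -0.016], "delta_rot": [0, 0, 0], "hand": 0.45}, {"travel": [0, 0, -0.02], "delta_rot": [0, 0, 0], "hand": 0.45}]'

```text
time_s: 7.68
position: [562.5, -42.0, 191.7]
ee_rot: [0.7, 0.7, -0.101, -0.099]
wrist_force: [-0.1, -0.9, 0.1]
opening: 0.453
```

Emit:
servo_tool --series '[{"travel": [0, -0.01, -0.03], "delta_rot": [0, 0, 0], "hand": 0.45}, {"travel": [0, -0.02, -0.03], "delta_rot": [0, 0, 0], "hand": 0.3}, {"travel": [0, -0.02, -0.03], "delta_rot": [0, 0, 0], "hand": 0.1}, {"travel": [0, -0.02, -0.02], "delta_rot": [0, 0, 0], "hand": 0}, {"travel": [0, -0.02, -0.01], "delta_rot": [0, 0, 0], "hand": 0}]'

```text
time_s: 8.1
position: [510.7, -42.2, 335.1]
ee_rot: [0.701, 0.7, -0.099, -0.097]
wrist_force: [0.8, 0.2, 0.0]
opening: 0.186
```

```bash
python3 - <<'E'
from h import *; from workcell import *
C={n:camera(n) for n in("scene","top")}
s=sense(); print(s["time_s"],s["position"],s["opening"],s["wrist_force"],s["joint_pos"])
for n,(a,b,c,d) in {"scene":(120,320,220,440),"top":(150,310,270,470)}.items():
    f=C[n]["frame"][:,:,::-1][a:b,c:d]; cv2.imwrite(f"pics/rel_{n}.png",cv2.resize(f,None,fx=3,fy=3,interpolation=cv2.INTER_CUBIC))
E
```

```text
8.2 [509.77182876 -42.59413245 335.15216631] 0.0939106556354978 [-0.23873152  0.15592432  0.17269684] [-0.49952277  0.31206247  0.60577245  1.64022755 -0.14483181  1.52125478
  0.13408814]
```

View pics/rel_scene.png

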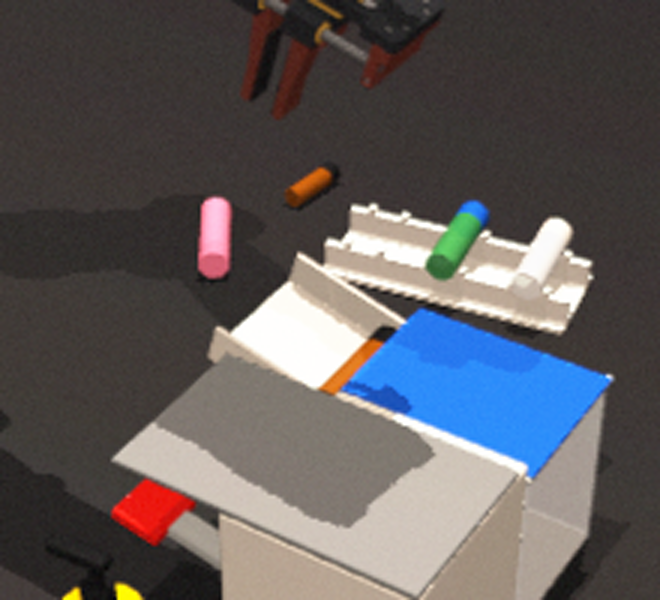

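View pics/rel_top.png

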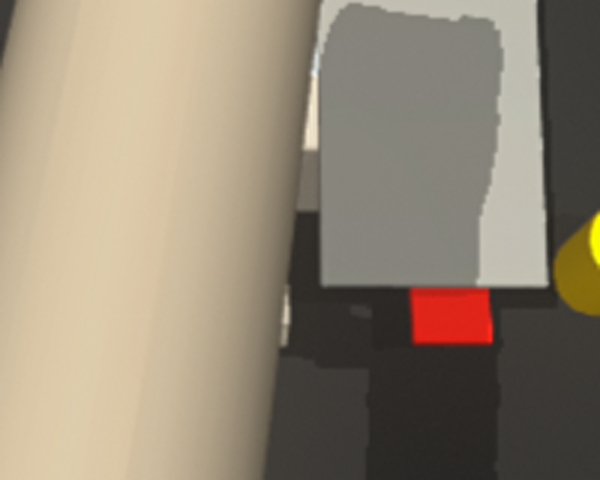

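The vial lies across the chute at the flap (scene ~(343,240)) and the lid is shut. Next I'll close the fingers and reorient to a 40° tilt, jaw axis along world y, above the lever.

```bash
python3 - <<'E'
from h import *; from workcell import *
s=sense()
Rg=Rt(0,-1,np.radians(40)); print(Rg.as_matrix().round(3))
plan(s["position"],R.from_quat(s["ee_rot"]),[500,-209,320],Rg,20)
E
```

```text
[[ 0.766  0.     0.643]
 [ 0.    -1.     0.   ]
 [ 0.643  0.    -0.766]]
dist 8.36898881838432 mm/row rot 5.132451432242531
([-0.0083, -0.0003, 0.0009], [-2.17, 2.18, 4.11])
([-0.0083, 0.0003, 0.0006], [-2.17, 2.18, 4.11])
([-0.0083, 0.0009, 0.0003], [-2.17, 2.18, 4.11])
([-0.0082, 0.0015, -0.0], [-2.17, 2.18, 4.11])
([-0.0081, 0.0021, -0.0002], [-2.17, 2.18, 4.11])
([-0.0079, 0.0027, -0.0005], [-2.17, 2.18, 4.11])
([-0.0077, 0.0032, -0.0006], [-2.17, 2.18, 4.11])
([-0.0074, 0.0038, -0.0008], [-2.17, 2.18, 4.11])
([-0.0071, 0.0044, -0.0009], [-2.17, 2.18, 4.11])
([-0.0067, 0.0049, -0.001], [-2.17, 2.18, 4.11])
([-0.0063, 0.0054, -0.0011], [-2.17, 2.18, 4.11])
([-0.0059, 0.0059, -0.0011], [-2.17, 2.18, 4.11])
([-0.0054, 0.0063, -0.0011], [-2.17, 2.18, 4.11])
([-0.0049, 0.0067, -0.001], [-2.17, 2.18, 4.11])
([-0.0043, 0.0071, -0.0009], [-2.17, 2.18, 4.11])
([-0.0038, 0.0074, -0.0008], [-2.17, 2.18, 4.11])
([-0.0032, 0.0077, -0.0006], [-2.17, 2.18, 4.11])
([-0.0026, 0.0079, -0.0005], [-2.17, 2.18, 4.11])
([-0.002, 0.0081, -0.0002], [-2.17, 2.18, 4.11])
([-0.0015, 0.0082, -0.0], [-2.17, 2.18, 4.11])
```

Emit:
servo_tool --series '[{"travel": [-0.008, 0, 0.001], "delta_rot": [-2.17, 2.18, 4.11], "hand": 0}, {"travel": [-0.008, 0, 0.0005], "delta_rot": [-2.17, 2.18, 4.11], "hand": 0}, {"travel": [-0.008, 0.001, 0], "delta_rot": [-2.17, 2.18, 4.11], "hand": 0}, {"travel": [-0.008, 0.0015, 0], "delta_rot": [-2.17, 2.18, 4.11], "hand": 0}, {"travel": [-0.008, 0.002, 0], "delta_rot": [-2.17, 2.18, 4.11], "hand": 0}]'

```text
time_s: 8.62
position: [507.9, -82.5, 327.2]
ee_rot: [0.827, 0.557, 0.017, -0.078]
wrist_force: [0.5, 1.1, 1.4]
opening: 0.008
```

Emit:
servo_tool --series '[{"travel": [-0.008, 0.0027, -0.0005], "delta_rot": [-2.17, 2.18, 4.11], "hand": 0}, {"travel": [-0.0077, 0.003, -0.0005], "delta_rot": [-2.17, 2.18, 4.11], "hand": 0}, {"travel": [-0.0075, 0.004, -0.001], "delta_rot": [-2.17, 2.18, 4.11], "hand": 0}, {"travel": [-0.007, 0.0045, -0.001], "delta_rot": [-2.17, 2.18, 4.11], "hand": 0}, {"travel": [-0.0067, 0.005, -0.001], "delta_rot": [-2.17, 2.18, 4.11], "hand": 0}]'

```text
time_s: 9.03
position: [505.3, -124.6, 323.7]
ee_rot: [0.911, 0.386, 0.133, -0.054]
wrist_force: [-0.2, 0.7, 0.3]
opening: 0.002
```

```bash
python3 - <<'E'
from workcell import *
s=sense(); print(s["time_s"],s["position"],s["joint_pos"].round(3),s["ee_rot"])
E
```

```text
9.0333 [ 505.33303828 -124.6337422   323.71383557] [-0.428  0.052  0.755  1.933 -0.336  1.065 -0.296] [ 0.91112303  0.3864078   0.1328036  -0.05391692]
```

Emit:
servo_tool --series '[{"travel": [-0.0063, 0.0054, -0.001], "delta_rot": [-2.17, 2.18, 4.11], "hand": 0}, {"travel": [-0.006, 0.006, -0.001], "delta_rot": [-2.17, 2.18, 4.11], "hand": 0}, {"travel": [-0.0054, 0.0063, -0.001], "delta_rot": [-2.17, 2.18, 4.11], "hand": 0}, {"travel": [-0.005, 0.0067, -0.001], "delta_rot": [-2.17, 2.18, 4.11], "hand": 0}, {"travel": [-0.0043, 0.007, -0.001], "delta_rot": [-2.17, 2.18, 4.11], "hand": 0}]'

```text
time_s: 9.45
position: [502.5, -166.4, 319.8]
ee_rot: [0.95, 0.197, 0.242, -0.027]
wrist_force: [0.2, -0.4, -0.6]
opening: 0.007
```

Emit:
servo_tool --series '[{"travel": [-0.0038, 0.0074, -0.001], "delta_rot": [-2.17, 2.18, 4.11], "hand": 0}, {"travel": [-0.003, 0.0077, -0.0005], "delta_rot": [-2.17, 2.18, 4.11], "hand": 0}, {"travel": [-0.0026, 0.008, -0.0005], "delta_rot": [-2.17, 2.18, 4.11], "hand": 0}, {"travel": [-0.002, 0.008, 0], "delta_rot": [-2.17, 2.18, 4.11], "hand": 0}, {"travel": [-0.0015, 0.008, 0], "delta_rot": [-2.17, 2.18, 4.11], "hand": 0}]'

```text
time_s: 9.87
position: [500.2, -207.5, 316.2]
ee_rot: [0.941, -0.002, 0.34, 0.001]
wrist_force: [0.1, -0.2, 0.5]
opening: 0.009
```

```bash
python3 - <<'E'
from workcell import *; from h import *
s=sense(); print(s["time_s"],s["position"],s["joint_pos"].round(3),R.from_quat(s["ee_rot"]).as_matrix().round(3))
Rg=Rt(0,-1,np.radians(40))
plan(s["position"],R.from_quat(s["ee_rot"]),[475.5,-209,154],Rg,10)
E
```

```text
9.8667 [ 500.23262512 -207.51424929  316.24231799] [-0.285 -0.195  0.66   2.263 -0.342  0.407 -0.898] [[ 0.769 -0.004  0.639]
 [-0.003 -1.    -0.003]
 [ 0.639  0.    -0.769]]
dist 16.412336807183923 mm/row rot 0.038213455768763845
([-0.0123, 0.0002, 0.0109], [0.02, 0.03, -0.02])
([-0.0123, 0.0002, 0.0109], [0.02, 0.03, -0.02])
([-0.0123, 0.0002, 0.0109], [0.02, 0.03, -0.02])
([-0.0123, 0.0002, 0.0109], [0.02, 0.03, -0.02])
([-0.0123, 0.0002, 0.0109], [0.02, 0.03, -0.02])
([-0.0123, 0.0002, 0.0109], [0.02, 0.03, -0.02])
([-0.0123, 0.0002, 0.0109], [0.02, 0.03, -0.02])
([-0.0123, 0.0002, 0.0109], [0.02, 0.03, -0.02])
([-0.0123, 0.0001, 0.0109], [0.02, 0.03, -0.02])
([-0.0123, 0.0001, 0.0108], [0.02, 0.03, -0.02])
```

Emit:
servo_tool --series '[{"travel": [-0.011, 0, 0.011], "delta_rot": [0, 0, 0], "hand": 0}, {"travel": [-0.011, 0, 0.011], "delta_rot": [0, 0, 0], "hand": 0}, {"travel": [-0.011, 0, 0.011], "delta_rot": [0, 0, 0], "hand": 0}, {"travel": [-0.011, 0, 0.011], "delta_rot": [0, 0, 0], "hand": 0}, {"travel": [-0.011, 0, 0.011], "delta_rot": [0, 0, 0], "hand": 0}]'

```text
time_s: 10.28
position: [492.8, -207.7, 238.9]
ee_rot: [0.941, -0.0, 0.338, 0.001]
wrist_force: [1.0, -1.0, 0.7]
opening: 0.003
```

```bash
python3 - <<'E'
from workcell import *; from h import *
s=sense(); print(s["time_s"],s["position"],s["joint_pos"].round(3),R.from_quat(s["ee_rot"]).as_matrix().round(3))
E
```

```text
10.2833 [ 492.75738497 -207.70346187  238.86437133] [-0.716 -0.142  1.15   2.385 -0.723  0.246 -0.445] [[ 0.771 -0.001  0.637]
 [ 0.001 -1.    -0.003]
 [ 0.637  0.002 -0.771]]
```

```bash
python3 - <<'E'
from workcell import *; from h import *
s=sense()
plan(s["position"],R.from_quat(s["ee_rot"]),[500,-209,195],Rt(0,-1,np.radians(32)),5)
E
```

```text
dist 8.895436034693327 mm/row rot 1.5134640072933345
([-0.0045, 0.0002, 0.0077], [0.03, -1.51, 0.0])
([-0.0043, 0.0002, 0.0078], [0.03, -1.51, 0.0])
([-0.0041, 0.0002, 0.0079], [0.03, -1.51, 0.0])
([-0.0038, 0.0003, 0.008], [0.03, -1.51, 0.0])
([-0.0036, 0.0003, 0.0081], [0.03, -1.51, 0.0])
```

Emit:
servo_tool --series '[{"travel": [-0.0045, 0, 0.0077], "delta_rot": [0, -1.5, 0], "hand": 0}, {"travel": [-0.0043, 0, 0.0078], "delta_rot": [0, -1.5, 0], "hand": 0}, {"travel": [-0.004, 0.0003, 0.008], "delta_rot": [0, -1.5, 0], "hand": 0}, {"travel": [-0.0038, 0.0003, 0.008], "delta_rot": [0, -1.5, 0], "hand": 0}, {"travel": [-0.0036, 0.0003, 0.008], "delta_rot": [0, -1.5, 0], "hand": 0}]'

```text
time_s: 10.7
position: [499.2, -200.3, 202.2]
ee_rot: [0.96, 0.005, 0.279, 0.001]
wrist_force: [0.5, -0.5, 0.4]
opening: 0.004
```

```bash
python3 - <<'E'
from workcell import *; from h import *
s=sense(); print(s["time_s"],s["position"],s["joint_pos"].round(3),R.from_quat(s["ee_rot"]).as_matrix().round(3))
C={n:camera(n) for n in("scene","top")}
for n,(a,b,c,d) in {"scene":(120,320,220,440),"top":(150,310,270,470)}.items():
    f=C[n]["frame"][:,:,::-1][a:b,c:d]; cv2.imwrite(f"pics/hov_{n}.png",cv2.resize(f,None,fx=3,fy=3,interpolation=cv2.INTER_CUBIC))
E
```

```text
10.7 [ 499.24089734 -200.34226484  202.18122172] [-0.74   0.161  1.278  2.342 -1.095  0.467 -0.129] [[ 0.845  0.01   0.535]
 [ 0.011 -1.     0.001]
 [ 0.535  0.004 -0.845]]
```

View pics/hov_scene.png

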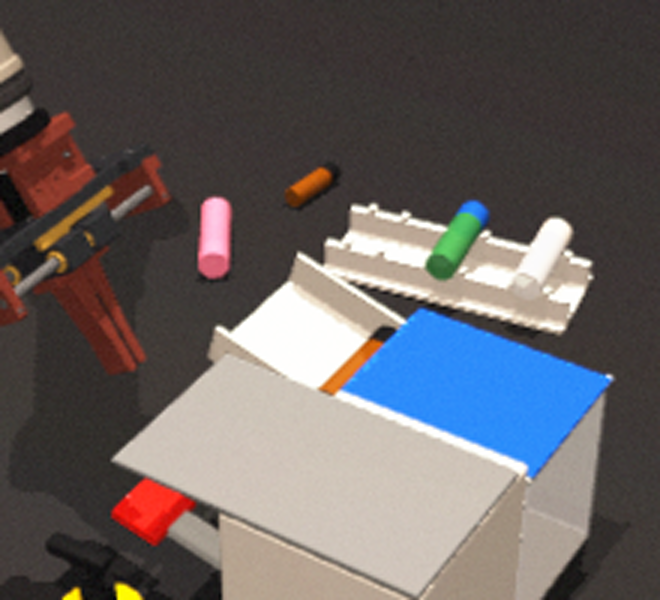

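```bash
python3 - <<'E'
from workcell import *; from h import *
s=sense()
plan(s["position"],R.from_quat(s["ee_rot"]),[498,-209,168],Rt(0,-1,np.radians(32)),5)
E
```

```text
dist 6.7996154186131745 mm/row rot 0.10204716078194846
([-0.0035, 0.0007, 0.0058], [0.07, -0.04, 0.06])
([-0.0035, 0.0008, 0.0058], [0.07, -0.04, 0.06])
([-0.0035, 0.0008, 0.0058], [0.07, -0.04, 0.06])
([-0.0035, 0.0008, 0.0058], [0.07, -0.04, 0.06])
([-0.0035, 0.0008, 0.0058], [0.07, -0.04, 0.06])
```

Emit:
servo_tool --series '[{"travel": [-0.0035, 0.0008, 0.006], "delta_rot": [0, 0, 0], "hand": 0}, {"travel": [-0.0035, 0.0008, 0.006], "delta_rot": [0, 0, 0], "hand": 0}, {"travel": [-0.0035, 0.0008, 0.006], "delta_rot": [0, 0, 0], "hand": 0}, {"travel": [-0.0035, 0.0008, 0.006], "delta_rot": [0, 0, 0], "hand": 0}, {"travel": [-0.0035, 0.0008, 0.006], "delta_rot": [0, 0, 0], "hand": 0}]'

```text
time_s: 11.22
position: [497.5, -210.9, 168.4]
ee_rot: [0.96, -0.001, 0.28, 0.003]
wrist_force: [0.9, 0.2, 0.3]
opening: 0.008
```

```bash
python3 - <<'E'
from workcell import *; from h import *
s=sense(); print(s["time_s"],s["position"],s["joint_pos"].round(3),R.from_quat(s["ee_rot"]).as_matrix().round(3))
plan(s["position"],R.from_quat(s["ee_rot"]),[506,-209,135],Rt(0,-1,np.radians(32)),5)
E
```

```text
11.2167 [ 497.46182789 -210.9406441   168.386317  ] [-0.466  0.237  1.022  2.365 -1.345  0.463  0.112] [[ 0.844 -0.003  0.537]
 [ 0.    -1.    -0.006]
 [ 0.537  0.006 -0.844]]
dist 6.903079443362503 mm/row rot 0.11857005826871758
([-0.0021, -0.0004, 0.0065], [0.07, -0.09, 0.0])
([-0.0021, -0.0004, 0.0066], [0.07, -0.09, 0.0])
([-0.0021, -0.0004, 0.0066], [0.07, -0.09, 0.0])
([-0.0021, -0.0004, 0.0066], [0.07, -0.09, 0.0])
([-0.0021, -0.0004, 0.0066], [0.07, -0.09, 0.0])
```

```bash
python3 - <<'E'
from workcell import *; from h import *
s=sense(); R0=R.from_quat(s["ee_rot"])
Rm=Rt(0,-1,np.radians(30))*R.from_euler("z",-25,degrees=True)
plan(s["position"],R0,[506,-209,215],Rm,5)
E
```

```text
dist 9.485782889832509 mm/row rot 5.02304680332934
([0.0064, -0.0003, -0.007], [0.18, -0.47, -5.0])
([0.0064, 0.0002, -0.007], [0.18, -0.47, -5.0])
([0.0063, 0.0007, -0.0071], [0.18, -0.47, -5.0])
([0.0062, 0.0012, -0.0071], [0.18, -0.47, -5.0])
([0.006, 0.0018, -0.0072], [0.18, -0.47, -5.0])
```

Emit:
servo_tool --series '[{"travel": [0.0064, 0, -0.007], "delta_rot": [0, -0.4, -5], "hand": 0}, {"travel": [0.0064, 0, -0.007], "delta_rot": [0, -0.4, -5], "hand": 0}, {"travel": [0.0063, 0.0007, -0.007], "delta_rot": [0, -0.4, -5], "hand": 0}, {"travel": [0.0062, 0.0012, -0.007], "delta_rot": [0, -0.4, -5], "hand": 0}, {"travel": [0.006, 0.0018, -0.007], "delta_rot": [0, -0.4, -5], "hand": 0}]'

```text
time_s: 11.63
position: [506.0, -209.3, 215.5]
ee_rot: [0.942, 0.208, 0.256, 0.064]
wrist_force: [-0.2, -0.5, 0.6]
opening: 0.001
```

```bash
python3 - <<'E'
from workcell import *; from h import *
s=sense(); print(s["time_s"],s["position"],s["joint_pos"].round(3),R.from_quat(s["ee_rot"]).as_matrix().round(3))
E
```

```text
11.6333 [ 506.01667733 -209.34582529  215.49691042] [-0.698  0.11   1.196  2.291 -0.829  0.444  0.03 ] [[ 0.782  0.36   0.508]
 [ 0.425 -0.905 -0.014]
 [ 0.455  0.227 -0.861]]
```

Emit:
servo_tool --series '[{"travel": [0, 0, 0], "delta_rot": [0, 0, -6], "hand": 0}, {"travel": [0, 0, 0], "delta_rot": [0, 0, -6], "hand": 0}, {"travel": [0, 0, 0], "delta_rot": [0, 0, -6], "hand": 0}, {"travel": [0, 0, 0], "delta_rot": [0, 0, -6], "hand": 0}, {"travel": [0, 0, 0], "delta_rot": [0, 0, -6], "hand": 0}]'

```text
time_s: 12.05
position: [506.2, -208.9, 215.3]
ee_rot: [0.855, 0.446, 0.231, 0.128]
wrist_force: [1.2, -0.0, -0.9]
opening: 0.003
```

Emit:
servo_tool --series '[{"travel": [0, 0, 0], "delta_rot": [0, 0, -6], "hand": 0}, {"travel": [0, 0, 0], "delta_rot": [0, 0, -6], "hand": 0}, {"travel": [0, 0, 0], "delta_rot": [0, 0, -6], "hand": 0}, {"travel": [0, 0, 0], "delta_rot": [0, 0, -6], "hand": 0}, {"travel": [0, 0, 0], "delta_rot": [0, 0, -6], "hand": 0}]'

```text
time_s: 12.47
position: [506.1, -209.0, 215.4]
ee_rot: [0.711, 0.652, 0.19, 0.184]
wrist_force: [0.2, -1.0, 0.1]
opening: 0.004
```

```bash
python3 - <<'E'
from workcell import *; from h import *
s=sense(); print(s["time_s"],s["position"],s["joint_pos"].round(3),R.from_quat(s["ee_rot"]).as_matrix().round(3))
E
```

```text
12.4667 [ 506.13515348 -209.03993987  215.39678333] [-0.511  0.077  0.971  2.287 -0.739  0.409  0.982] [[ 0.078  0.857  0.509]
 [ 0.996 -0.083 -0.013]
 [ 0.031  0.509 -0.861]]
```

Emit:
servo_tool --series '[{"travel": [0, 0, 0], "delta_rot": [0, 0, -6.3], "hand": 0}, {"travel": [0, 0, 0], "delta_rot": [0, 0, -6.3], "hand": 0}, {"travel": [0, 0, 0], "delta_rot": [0, 0, -6.3], "hand": 0}, {"travel": [0, 0, 0], "delta_rot": [0, 0, -6.3], "hand": 0}, {"travel": [0, 0, 0], "delta_rot": [0, 0, -6.3], "hand": 0}]'

```text
time_s: 12.88
position: [506.2, -209.1, 215.5]
ee_rot: [0.507, 0.82, 0.133, 0.228]
wrist_force: [-0.0, 0.4, -0.6]
opening: 0.003
```

Emit:
servo_tool --series '[{"travel": [0, 0, 0], "delta_rot": [0, 0, -6.3], "hand": 0}, {"travel": [0, 0, 0], "delta_rot": [0, 0, -6.3], "hand": 0}, {"travel": [0, 0, 0], "delta_rot": [0, 0, -6.3], "hand": 0}, {"travel": [0, 0, 0], "delta_rot": [0, 0, -6.3], "hand": 0}, {"travel": [0, 0, 0], "delta_rot": [0, 0, -6.3], "hand": 0}]'

```text
time_s: 13.3
position: [506.2, -209.1, 215.6]
ee_rot: [0.265, 0.927, 0.066, 0.256]
wrist_force: [-0.6, 0.3, 0.2]
opening: 0.01
```

```bash
python3 - <<'E'
from workcell import *; from h import *
s=sense(); print(s["time_s"],s["position"],s["joint_pos"].round(3),R.from_quat(s["ee_rot"]).as_matrix().round(3))
E
```

```text
13.3 [ 506.20378925 -209.11310373  215.55341102] [-0.364  0.068  0.805  2.282 -0.696  0.395  2.033] [[-0.728  0.458  0.509]
 [ 0.526  0.851 -0.014]
 [-0.44   0.258 -0.86 ]]
```

```bash
python3 - <<'E'
from workcell import *; from h import *
s=sense(); R0=R.from_quat(s["ee_rot"])
Rm=Rt(0.06,1,0); Rm=R.from_rotvec([0,-np.radians(30),0])*Rm
plan(s["position"],R0,[502,-209,165],Rm,10)
E
```

```text
dist 5.07280198934576 mm/row rot 2.830994274086876
([0.0025, -0.0015, 0.0041], [-0.06, 0.08, -2.83])
([0.0026, -0.0014, 0.0041], [-0.06, 0.08, -2.83])
([0.0027, -0.0012, 0.0041], [-0.06, 0.08, -2.83])
([0.0027, -0.0011, 0.0041], [-0.06, 0.08, -2.83])
([0.0028, -0.001, 0.0041], [-0.06, 0.08, -2.83])
([0.0028, -0.0008, 0.0041], [-0.06, 0.08, -2.83])
([0.0028, -0.0007, 0.0042], [-0.06, 0.08, -2.83])
([0.0029, -0.0006, 0.0042], [-0.06, 0.08, -2.83])
([0.0029, -0.0004, 0.0042], [-0.06, 0.08, -2.83])
([0.0029, -0.0003, 0.0042], [-0.06, 0.08, -2.83])
```

Emit:
servo_tool --series '[{"travel": [0.0025, -0.0015, 0.0041], "delta_rot": [0, 0, -2.8], "hand": 0}, {"travel": [0.0026, -0.0014, 0.0041], "delta_rot": [0, 0, -2.8], "hand": 0}, {"travel": [0.0027, -0.0012, 0.0041], "delta_rot": [0, 0, -2.8], "hand": 0}, {"travel": [0.0027, -0.0011, 0.0041], "delta_rot": [0, 0, -2.8], "hand": 0}, {"travel": [0.0028, -0.001, 0.0041], "delta_rot": [0, 0, -2.8], "hand": 0}]'

```text
time_s: 13.72
position: [504.0, -209.0, 190.3]
ee_rot: [0.152, 0.952, 0.034, 0.262]
wrist_force: [-0.5, -0.3, 0.5]
opening: 0.007
```

Emit:
servo_tool --series '[{"travel": [0.0028, -0.0008, 0.0041], "delta_rot": [0, 0, -2.8], "hand": 0}, {"travel": [0.0028, -0.0007, 0.0042], "delta_rot": [0, 0, -2.8], "hand": 0}, {"travel": [0.0029, -0.0006, 0.0042], "delta_rot": [0, 0, -2.8], "hand": 0}, {"travel": [0.0029, -0.0004, 0.0042], "delta_rot": [0, 0, -2.8], "hand": 0}, {"travel": [0.0029, -0.0003, 0.0042], "delta_rot": [0, 0, -2.8], "hand": 0}]'

```text
time_s: 14.13
position: [502.0, -209.0, 164.9]
ee_rot: [0.034, 0.964, 0.002, 0.264]
wrist_force: [0.4, -0.4, -0.3]
opening: 0.005
```

```bash
python3 - <<'E'
from workcell import *; from h import *
s=sense(); print(s["time_s"],s["position"],s["joint_pos"].round(3),R.from_quat(s["ee_rot"]).as_matrix().round(3))
R0=R.from_quat(s["ee_rot"])
plan(s["position"],R0,[508,-209,125],R0,8)
E
```

```text
14.1333 [ 501.98719702 -208.96443279  164.89076196] [-0.124  0.173  0.576  2.33  -1.083  0.329  2.905] [[-0.858  0.065  0.509]
 [ 0.067  0.998 -0.015]
 [-0.509  0.022 -0.861]]
dist 5.0426740707558935 mm/row rot 0.0
([0.0019, -0.0001, 0.0047], [0.0, 0.0, 0.0])
([0.0019, -0.0001, 0.0047], [0.0, 0.0, 0.0])
([0.0019, -0.0001, 0.0047], [0.0, 0.0, 0.0])
([0.0019, -0.0001, 0.0047], [0.0, 0.0, 0.0])
([0.0019, -0.0001, 0.0047], [0.0, 0.0, 0.0])
([0.0019, -0.0001, 0.0047], [0.0, 0.0, 0.0])
([0.0019, -0.0001, 0.0047], [0.0, 0.0, 0.0])
([0.0019, -0.0001, 0.0047], [0.0, 0.0, 0.0])
```

Joint 7 is near its limit, so I'll fit a simple kinematic model to the logged joint/pose readings and work out which posture suits the press.

```bash
cat > kin.py <<'E'
import numpy as np
from h import *
D=[([-1.36411659,.47778745,.02234422,1.55643358,-.01152332,1.10927343,-.08311407],[208.81,641.27,221.7],[.156744,.987639,-.000883,-.0000833]),
([-.49952277,.31206247,.60577245,1.64022755,-.14483181,1.52125478,.13408814],[509.77,-42.59,335.15],[.701,.7,-.099,-.097]),
([-.428,.052,.755,1.933,-.336,1.065,-.296],[505.33,-124.63,323.71],[.91112,.38641,.1328,-.05392]),
([-.285,-.195,.66,2.263,-.342,.407,-.898],[500.23,-207.51,316.24],[.941,-.002,.34,.001]),
([-.716,-.142,1.15,2.385,-.723,.246,-.445],[492.76,-207.7,238.86],[.941,0,.338,.001]),
([-.466,.237,1.022,2.365,-1.345,.463,.112],[497.46,-210.94,168.39],[.96,-.001,.28,.003]),
([-.698,.11,1.196,2.291,-.829,.444,.03],[506.02,-209.35,215.5],[.942,.208,.256,.064]),
([-.511,.077,.971,2.287,-.739,.409,.982],[506.13,-209.04,215.4],[.711,.652,.19,.184]),
([-.364,.068,.805,2.282,-.696,.395,2.033],[506.2,-209.1,215.55],[.265,.927,.066,.256]),
([-.124,.173,.576,2.33,-1.083,.329,2.905],[501.99,-208.96,164.89],[.034,.964,.002,.264])]
E
python3 - <<'E'
from kin import *; import itertools
from scipy.optimize import least_squares
Z=lambda a:R.from_euler('z',a);Y=lambda a:R.from_euler('y',a)
def fk(q,p,s):
    h,a,b,L,e,f,g,c1,c7,oy=p
    r=Z(s[0]*q[0]+c1);x=np.array([0,0,h]);
    r=r*Y(q[1])*Z(s[1]*q[2]);x=x+r.apply([e,oy,a])
    r=r*Y(q[3])*Z(s[2]*q[4]);x=x+r.apply([f,0,b])
    r=r*Y(q[5]);x=x+r.apply([g,0,L]);r=r*Z(s[3]*q[6]+c7)
    return x,r
best=[]
for s in itertools.product([1,-1],repeat=4):
  for c1 in(-2,0,2.6):
   for c7 in(0,1.57,3.14,-1.57):
    def res(p):
        o=[]
        for q,x,k in D:
            X,r=fk(q,p,s); o+=list((X-x)/100)+list((r.as_matrix()-R.from_quat(k).as_matrix()).ravel())
        return o
    z=least_squares(res,[350,400,400,250,0,0,0,c1,c7,0],max_nfev=60)
    best.append((z.cost,s,z.x))
best.sort(key=lambda t:t[0])
for c,s,x in best[:3]: print(c,s,x.round(3))
E
```

```text
0.022474328844333608 (-1, -1, -1, -1) [ 3.10709e+02  5.22472e+02  4.75501e+02  3.35615e+02  2.73970e+01
 -8.82000e-01  1.15120e+01 -3.00000e-02 -4.73900e+00 -3.95120e+01]
0.022474328844335416 (-1, -1, -1, -1) [ 3.10709e+02  5.22472e+02  4.75501e+02  3.35615e+02  2.73970e+01
 -8.82000e-01  1.15120e+01 -3.00000e-02  1.54400e+00 -3.95120e+01]
0.022474328844335575 (-1, -1, -1, -1) [ 3.10709e+02  5.22472e+02  4.75501e+02  3.35615e+02  2.73970e+01
 -8.82000e-01  1.15120e+01 -3.00000e-02  1.54400e+00 -3.95120e+01]
```

```bash
cat >> kin.py <<'E'
from scipy.optimize import least_squares
Z=lambda a:R.from_euler('z',a);Y=lambda a:R.from_euler('y',a)
P=[310.709,522.472,475.501,335.615,27.397,-.882,11.512,-.03,1.544,-39.512];SG=(-1,-1,-1,-1)
lo=np.array([-2.96,-.34,-1.41,.24,-1.37,.17,-2.96]);hi=np.array([2.96,2.1,1.46,2.44,4.51,1.92,2.96])
def fk(q,p=P,s=SG):
    h,a,b,L,e,f,g,c1,c7,oy=p
    r=Z(s[0]*q[0]+c1);x=np.array([0,0,h]);
    r=r*Y(q[1])*Z(s[1]*q[2]);x=x+r.apply([e,oy,a]);el=x
    r=r*Y(q[3])*Z(s[2]*q[4]);x=x+r.apply([f,0,b]);w=x
    r=r*Y(q[5]);x=x+r.apply([g,0,L]);r=r*Z(s[3]*q[6]+c7)
    return x,r,el,w
def ik(p,Rg,q0,m=.05):
    def res(q):
        x,r,_,_=fk(q); return np.r_[(x-p)/5,(r.inv()*Rg).as_rotvec()*20,(q-q0)*.002]
    z=least_squares(res,np.clip(q0,lo+m+.001,hi-m-.001),bounds=(lo+m,hi-m)); x,r,_,_=fk(z.x)
    return z.x,np.linalg.norm(x-p),np.degrees((r.inv()*Rg).magnitude())
E
python3 - <<'E'
from kin import *
for q,x,k in D:
    X,r,el,w=fk(q); print((X-x).round(1),np.degrees((r.inv()*R.from_quat(k)).magnitude()).round(2))
rng=np.random.default_rng(0)
for sy in(-1,1):
 for tilt in(28,34,40):
  for p in([502,-209,165],[515.5,-209,100],[512,-209,56]):
    best=None
    for j3 in np.linspace(-1.2,1.2,7):
      for q5 in(-1,0,1.,2,3):
        q,e,a=ik(np.array(p),Rt(0,sy,np.radians(tilt)),np.array([.2-j3,.2,j3,2.2,q5,.5,0]))
        if e<1 and a<.3:
            m=min((np.minimum(q-lo,hi-q))); 
            if best is None or m>best[0]: best=(m,q)
    print(sy,tilt,p, None if best is None else (best[0].round(3),best[1].round(2)))
E
```

```text
[-1.   5.3 -6.5] 0.18
[-3.1 -1.2  2.8] 0.54
[-1.1  0.3  2. ] 0.46
[7.5 3.5 1.6] 1.11
[-3.9 -0.3  0.7] 1.18
[-2.6 -2.1  2. ] 0.95
[-8.9 -4.7  0.5] 0.86
[-3.7 -0.4 -0.5] 0.84
[ 0.6  2.1 -1. ] 0.89
[ 8.   4.5 -1.7] 0.92
-1 28 [502, -209, 165] (np.float64(0.149), array([ 0.55,  0.14, -0.12,  2.29, -0.64,  0.33, -0.57]))
-1 28 [515.5, -209, 100] (np.float64(0.099), array([ 0.28,  0.29,  0.16,  2.32, -1.25,  0.27,  0.04]))
-1 28 [512, -209, 56] (np.float64(0.092), array([ 1.42,  0.69, -1.23,  2.35,  1.55,  0.43, -2.57]))
-1 34 [502, -209, 165] (np.float64(0.074), array([ 0.74,  0.14, -0.28,  2.37, -1.13,  0.26, -0.04]))
-1 34 [515.5, -209, 100] (np.float64(0.051), array([-0.45,  0.64,  1.09,  2.39,  4.42,  0.82,  0.5 ]))
-1 34 [512, -209, 56] None
-1 40 [502, -209, 165] None
-1 40 [515.5, -209, 100] None
-1 40 [512, -209, 56] None
1 28 [502, -209, 165] (np.float64(0.149), array([ 0.64,  0.14, -0.23,  2.29, -0.59,  0.32,  2.53]))
1 28 [515.5, -209, 100] (np.float64(0.122), array([ 1.4 ,  0.5 , -1.18,  2.32,  1.12,  0.3 ,  0.91]))
1 28 [512, -209, 56] (np.float64(0.092), array([ 1.35,  0.62, -1.14,  2.35,  1.54,  0.34,  0.55]))
1 34 [502, -209, 165] None
1 34 [515.5, -209, 100] (np.float64(0.05), array([ 1.55,  0.65, -1.36,  2.39,  1.62,  0.38,  0.5 ]))
1 34 [512, -209, 56] None
1 40 [502, -209, 165] None
1 40 [515.5, -209, 100] None
1 40 [512, -209, 56] None
```

```bash
cat >> kin.py <<'E'
def Rl(tilt,lean,sy):
    """fingers tilt toward +x (deg) and lean toward +y (deg)"""
    return R.from_rotvec([np.radians(lean),0,0])*Rt(0,sy,np.radians(tilt))
E
python3 - <<'E'
from kin import *
for tilt,lean in((28,0),(28,10),(28,20),(24,0),(24,10),(24,20),(20,0),(20,10)):
  for p in([502,-209,165],[513.5,-209,100],[510,-209,55]):
    out=[]
    for j3 in np.linspace(-1.2,1.3,6):
      for q5 in(-1,-.3,1.):
        q,e,a=ik(np.array(p),Rl(tilt,lean,-1),np.array([.2-j3,.2,j3,2.2,q5,.5,-.5]),.03)
        if e<1 and a<.3: out.append((min(np.minimum(q-lo,hi-q)[1:]),q.round(2)))
    out.sort(key=lambda t:-t[0])
    n=[o for o in out if o[1][2]>-.3 and o[1][4]<.3]
    print(tilt,lean,p,"branch:",(n[0][0].round(3),n[0][1].tolist()) if n else None,"| any:",(out[0][0].round(3),out[0][1].tolist()) if out else None)
E
```

```text
28 0 [502, -209, 165] branch: (np.float64(0.149), [0.56, 0.14, -0.14, 2.29, -0.63, 0.33, -0.58]) | any: (np.float64(0.149), [0.56, 0.14, -0.14, 2.29, -0.63, 0.33, -0.58])
28 0 [513.5, -209, 100] branch: (np.float64(0.07), [0.21, 0.3, 0.24, 2.32, -1.3, 0.29, 0.08]) | any: (np.float64(0.07), [0.21, 0.3, 0.24, 2.32, -1.3, 0.29, 0.08])
28 0 [510, -209, 55] branch: None | any: (np.float64(0.088), [1.41, 0.69, -1.22, 2.35, 1.56, 0.42, -2.58])
28 10 [502, -209, 165] branch: (np.float64(0.205), [0.68, 0.2, -0.15, 2.24, -0.81, 0.51, -0.39]) | any: (np.float64(0.21), [1.52, 0.34, -1.13, 2.23, -0.17, 0.4, -0.99])
28 10 [513.5, -209, 100] branch: (np.float64(0.184), [0.66, 0.33, -0.15, 2.26, -1.04, 0.4, -0.14]) | any: (np.float64(0.184), [0.66, 0.33, -0.15, 2.26, -1.04, 0.4, -0.14])
28 10 [510, -209, 55] branch: (np.float64(0.03), [0.58, 0.43, -0.05, 2.28, -1.34, 0.38, 0.19]) | any: (np.float64(0.124), [0.8, 0.43, -0.3, 2.28, -1.19, 0.29, 0.06])
28 20 [502, -209, 165] branch: (np.float64(0.265), [0.77, 0.27, -0.15, 2.18, -0.89, 0.68, -0.33]) | any: (np.float64(0.27), [1.47, 0.39, -0.98, 2.17, -0
[... 2214 characters left out ...]
-0.82, 0.41, -0.45])
20 0 [510, -209, 55] branch: (np.float64(0.178), [0.02, 0.43, 0.42, 2.25, -1.09, 0.35, -0.17]) | any: (np.float64(0.178), [0.02, 0.43, 0.42, 2.25, -1.09, 0.35, -0.17])
20 10 [502, -209, 165] branch: (np.float64(0.302), [0.57, 0.22, -0.08, 2.14, -0.53, 0.62, -0.7]) | any: (np.float64(0.304), [1.24, 0.29, -0.86, 2.14, -0.15, 0.57, -1.05])
20 10 [513.5, -209, 100] branch: (np.float64(0.282), [0.61, 0.35, -0.15, 2.16, -0.6, 0.48, -0.61]) | any: (np.float64(0.284), [1.31, 0.5, -1.0, 2.16, 0.27, 0.46, -1.41])
20 10 [510, -209, 55] branch: (np.float64(0.256), [0.51, 0.43, -0.03, 2.18, -0.81, 0.43, -0.38]) | any: (np.float64(0.256), [0.51, 0.43, -0.03, 2.18, -0.81, 0.43, -0.38])
```

```bash
python3 - <<'E'
from kin import *; from workcell import *
s=sense(); R0=R.from_quat(s["ee_rot"])
Rm=Rl(26,15,-1)*R.from_euler("z",-180+3.8+33,degrees=True)
plan(s["position"],R0,[506,-209,212],Rm,6)
E
```

```text
dist 7.879974904554143 mm/row rot 7.099479210427898
([-0.0046, 0.0002, -0.0064], [-1.96, 1.57, 6.64])
([-0.0043, 0.0009, -0.0065], [-1.96, 1.57, 6.64])
([-0.004, 0.0017, -0.0066], [-1.96, 1.57, 6.64])
([-0.0036, 0.0023, -0.0066], [-1.96, 1.57, 6.64])
([-0.0031, 0.0029, -0.0066], [-1.96, 1.57, 6.64])
([-0.0025, 0.0035, -0.0066], [-1.96, 1.57, 6.64])
```

Emit:
servo_tool --series '[{"travel": [-0.0046, 0.0002, -0.0064], "delta_rot": [-1.9, 1.5, 6.4], "hand": 0}, {"travel": [-0.0043, 0.0009, -0.0065], "delta_rot": [-1.9, 1.5, 6.4], "hand": 0}, {"travel": [-0.004, 0.0017, -0.0066], "delta_rot": [-1.9, 1.5, 6.4], "hand": 0}, {"travel": [-0.0036, 0.0023, -0.0066], "delta_rot": [-1.9, 1.5, 6.4], "hand": 0}, {"travel": [-0.003, 0.003, -0.0066], "delta_rot": [-1.9, 1.5, 6.4], "hand": 0}]'

```text
time_s: 14.55
position: [505.4, -208.6, 204.7]
ee_rot: [0.278, 0.928, 0.156, 0.192]
wrist_force: [-0.5, 0.6, -0.3]
opening: 0.005
```

```bash
python3 - <<'E'
from kin import *; from workcell import *
s=sense(); R0=R.from_quat(s["ee_rot"]); print(s["position"],s["joint_pos"].round(3))
Rg=Rl(26,15,-1); d=(R0.inv()*Rg).as_rotvec(degrees=True); print(d,np.linalg.norm(d))
plan(s["position"],R0,[506,-209,205],Rg,22)
E
```

```text
[ 505.43102791 -208.63719633  204.73314681] [-0.165  0.214  0.776  2.176 -0.916  0.727  2.247]
[  1.46099003   3.66001939 150.75573515] 150.8072342906925
dist 0.03298404225139057 mm/row rot 6.854874285940568
([-0.0, 0.0, -0.0], [0.07, 0.17, 6.85])
([-0.0, 0.0, -0.0], [0.07, 0.17, 6.85])
([-0.0, 0.0, -0.0], [0.07, 0.17, 6.85])
([-0.0, 0.0, -0.0], [0.07, 0.17, 6.85])
([-0.0, 0.0, -0.0], [0.07, 0.17, 6.85])
([-0.0, 0.0, -0.0], [0.07, 0.17, 6.85])
([-0.0, 0.0, -0.0], [0.07, 0.17, 6.85])
([-0.0, 0.0, -0.0], [0.07, 0.17, 6.85])
([-0.0, 0.0, -0.0], [0.07, 0.17, 6.85])
([-0.0, 0.0, -0.0], [0.07, 0.17, 6.85])
([-0.0, 0.0, -0.0], [0.07, 0.17, 6.85])
([-0.0, 0.0, -0.0], [0.07, 0.17, 6.85])
([-0.0, 0.0, -0.0], [0.07, 0.17, 6.85])
([0.0, 0.0, -0.0], [0.07, 0.17, 6.85])
([0.0, 0.0, -0.0], [0.07, 0.17, 6.85])
([0.0, 0.0, -0.0], [0.07, 0.17, 6.85])
([0.0, 0.0, -0.0], [0.07, 0.17, 6.85])
([0.0, 0.0, -0.0], [0.07, 0.17, 6.85])
([0.0, 0.0, -0.0], [0.07, 0.17, 6.85])
([0.0, 0.0, -0.0], [0.07, 0.17, 6.85])
([0.0, 0.0, -0.0], [0.07, 0.17, 6.85])
([0.0, 0.0, -0.0], [0.07, 0.17, 6.85])
```

Emit:
servo_tool --series '[{"travel": [0, 0, 0], "delta_rot": [0, 0.15, 6], "hand": 0}, {"travel": [0, 0, 0], "delta_rot": [0, 0.15, 6], "hand": 0}, {"travel": [0, 0, 0], "delta_rot": [0, 0.15, 6], "hand": 0}, {"travel": [0, 0, 0], "delta_rot": [0, 0.15, 6], "hand": 0}, {"travel": [0, 0, 0], "delta_rot": [0, 0.15, 6], "hand": 0}]'

```text
time_s: 14.97
position: [505.1, -208.7, 204.0]
ee_rot: [0.508, 0.825, 0.202, 0.139]
wrist_force: [-0.2, -0.3, 0.1]
opening: 0.004
```

Emit:
servo_tool --series '[{"travel": [0, 0, 0], "delta_rot": [0, 0.15, 6], "hand": 0}, {"travel": [0, 0, 0], "delta_rot": [0, 0.15, 6], "hand": 0}, {"travel": [0, 0, 0], "delta_rot": [0, 0.15, 6], "hand": 0}, {"travel": [0, 0, 0], "delta_rot": [0, 0.15, 6], "hand": 0}, {"travel": [0, 0, 0], "delta_rot": [0, 0.15, 6], "hand": 0}]'

```text
time_s: 15.38
position: [505.1, -208.6, 203.9]
ee_rot: [0.703, 0.667, 0.234, 0.077]
wrist_force: [-0.7, 0.1, 0.2]
opening: 0.006
```

Emit:
servo_tool --series '[{"travel": [0, 0, 0], "delta_rot": [0, 0.15, 6], "hand": 0}, {"travel": [0, 0, 0], "delta_rot": [0, 0.15, 6], "hand": 0}, {"travel": [0, 0, 0], "delta_rot": [0, 0.15, 6], "hand": 0}, {"travel": [0, 0, 0], "delta_rot": [0, 0.15, 6], "hand": 0}, {"travel": [0, 0, 0], "delta_rot": [0, 0.15, 6], "hand": 0}]'

```text
time_s: 15.8
position: [505.1, -208.5, 203.9]
ee_rot: [0.85, 0.462, 0.251, 0.009]
wrist_force: [0.1, -0.1, -0.4]
opening: 0.01
```

Emit:
servo_tool --series '[{"travel": [0, 0, 0], "delta_rot": [0, 0.15, 6], "hand": 0}, {"travel": [0, 0, 0], "delta_rot": [0, 0.15, 6], "hand": 0}, {"travel": [0, 0, 0], "delta_rot": [0, 0.15, 6], "hand": 0}, {"travel": [0, 0, 0], "delta_rot": [0, 0.15, 6], "hand": 0}, {"travel": [0, 0, 0], "delta_rot": [0, 0.15, 6], "hand": 0}]'

```text
time_s: 16.22
position: [505.1, -208.5, 203.9]
ee_rot: [0.939, 0.227, 0.25, -0.059]
wrist_force: [-0.7, 0.0, -0.6]
opening: 0.005
```

```bash
python3 - <<'E'
from kin import *; from workcell import *
s=sense(); R0=R.from_quat(s["ee_rot"]); print(s["position"],s["joint_pos"].round(3))
Rg=Rl(26,15,-1)
plan(s["position"],R0,[503,-209,165],Rg,6)
E
```

```text
[ 505.05187557 -208.46205732  203.88834603] [-0.389  0.366  1.143  2.173 -1.106  0.935  0.352]
dist 6.491025925834691 mm/row rot 5.126675684260769
([-0.0035, -0.0001, 0.0055], [0.09, -0.03, 5.13])
([-0.0035, 0.0002, 0.0055], [0.09, -0.03, 5.13])
([-0.0035, 0.0006, 0.0055], [0.09, -0.03, 5.13])
([-0.0034, 0.0009, 0.0055], [0.09, -0.03, 5.13])
([-0.0033, 0.0012, 0.0055], [0.09, -0.03, 5.13])
([-0.0032, 0.0015, 0.0055], [0.09, -0.03, 5.13])
```

```bash
cat >> kin.py <<'E'
def jac(q):
    x,r,_,_=fk(q);J=np.zeros((6,7))
    for i in range(7):
        d=np.array(q,float);d[i]+=1e-5;X,r2,_,_=fk(d)
        J[:3,i]=(X-x)/1e-5/1000;J[3:,i]=(r2*r.inv()).as_rotvec()/1e-5
    return J
def sim(q,p1,R1,n):
    q=np.array(q,float);x,r,_,_=fk(q);rv=(R1*r.inv()).as_rotvec();dx=np.r_[(np.asarray(p1)-x)/1000,rv]/n
    for i in range(n): q=q+np.linalg.pinv(jac(q))@dx
    return q
E
python3 - <<'E'
from kin import *; from workcell import *
f=lambda i:(np.array(D[i][1]),R.from_quat(D[i][2]))
# replay known transitions using model offsets: relative moves
def rel(i,j,n=40):
    x0,r0,_,_=fk(D[i][0]); (pi,Ri),(pj,Rj)=f(i),f(j)
    return sim(D[i][0],x0+(pj-pi),(Rj*Ri.inv())*r0,n)
for i,j in((1,2),(2,3),(3,4),(6,7),(7,8),(8,9)): print(i,j,rel(i,j).round(2),D[j][0])
q=sense()["joint_pos"]; x0,r0,_,_=fk(q); s=sense()
print("now",q.round(2))
for t,l in((26,15),(24,20),(26,25)):
  a=sim(q,[503,-209,165],Rl(t,l,-1),60); b=sim(a,[513,-209,100],Rl(t,l,-1),60); c=sim(b,[510,-209,55],Rl(t,l,-1),60)
  print(t,l,a.round(2),b.round(2),c.round(2))
E
```

```text
1 2 [-0.42  0.05  0.76  1.93 -0.35  1.07 -0.27] [-0.428, 0.052, 0.755, 1.933, -0.336, 1.065, -0.296]
2 3 [-0.28 -0.21  0.68  2.27 -0.36  0.43 -0.86] [-0.285, -0.195, 0.66, 2.263, -0.342, 0.407, -0.898]
3 4 [-0.75 -0.11  1.18  2.37 -0.78  0.25 -0.41] [-0.716, -0.142, 1.15, 2.385, -0.723, 0.246, -0.445]
6 7 [-0.5   0.07  0.98  2.3  -0.79  0.41  1.05] [-0.511, 0.077, 0.971, 2.287, -0.739, 0.409, 0.982]
7 8 [-0.35  0.06  0.81  2.29 -0.75  0.4   2.11] [-0.364, 0.068, 0.805, 2.282, -0.696, 0.395, 2.033]
8 9 [-0.11  0.16  0.58  2.35 -1.12  0.33  2.95] [-0.124, 0.173, 0.576, 2.33, -1.083, 0.329, 2.905]
now [-0.39  0.37  1.14  2.17 -1.11  0.93  0.35]
26 15 [-0.33  0.51  1.11  2.19 -1.27  1.   -0.04] [-0.22  0.63  0.97  2.21 -1.44  0.98  0.11] [-0.15  0.71  0.89  2.23 -1.55  0.97  0.23]
24 20 [-0.25  0.56  1.07  2.13 -1.24  1.12 -0.08] [-0.16  0.67  0.95  2.15 -1.38  1.08  0.05] [-0.1   0.75  0.88  2.17 -1.48  1.07  0.15]
26 25 [-0.16  0.58  1.02  2.12 -1.28  1.2  -0.04] [-0.08  0.7   0.91  2.14 -1.41  1.17  0.08] [-0.03  0.77  0.85  2.15 -1.5   1.16  0.18]
```

```bash
cat > srch.py <<'E'
from kin import *; from workcell import *
import time
q0=sense()["joint_pos"]
def run(w,n=12):
    m=9;q=q0;qs=[]
    for p,Rg in w:
        x,r,_,_=fk(q);rv=(Rg*r.inv()).as_rotvec();dx=np.r_[(np.asarray(p)-x)/1000,rv]/n
        for i in range(n):
            q=q+np.linalg.pinv(jac(q))@dx; m=min(m,np.minimum(q-lo,hi-q).min())
            if m<0.03: return m,None
        qs.append(q)
    return m,qs
rng=np.random.default_rng(1);best=(0,);t0=time.time()
while time.time()-t0<400:
    t,l=rng.uniform(22,28),rng.uniform(8,22)
    wp=[]
    for k in range(rng.integers(1,3)):
        wp.append((np.array([rng.uniform(430,620),rng.uniform(-330,0),rng.uniform(240,420)]),(rng.uniform(-30,30),rng.uniform(-40,40),rng.uniform(-100,30))))
    F=Rl(t,l,-1)
    w=[(p,Rl(a,b,-1)*R.from_euler('z',c,degrees=True)) for p,(a,b,c) in wp]+[(np.array([503,-209,210]),F),(np.array([503,-209,160]),F),(np.array([513,-209,100]),F),(np.array([510,-209,55]),F)]
    m,qs=run(w)
    if qs is not None and m>best[0]:
        best=(m,t,l,wp); print(round(m,3),round(t,1),round(l,1),[(p.round(0).tolist(),np.round(a,0).tolist()) for p,a in wp],[q.round(2).tolist() for q in (qs[-4],qs[-1])],flush=True)
E
python3 srch.py
```

```text
0.122 23.8 16.1 [([452.0, -157.0, 384.0], [23.0, 38.0, -52.0]), ([478.0, -293.0, 319.0], [18.0, -21.0, 10.0])] [[0.15, 0.19, 0.48, 2.11, -0.85, 0.79, -0.44], [0.3, 0.49, 0.31, 2.19, -1.22, 0.64, 0.01]]
0.122 22.5 14.2 [([515.0, -45.0, 277.0], [22.0, 16.0, -97.0]), ([450.0, -87.0, 391.0], [-8.0, -19.0, 27.0])] [[0.18, 0.13, 0.41, 2.15, -0.75, 0.66, -0.56], [0.35, 0.47, 0.23, 2.19, -1.13, 0.57, -0.08]]
0.161 22.2 11.2 [([432.0, -274.0, 255.0], [18.0, 15.0, -87.0]), ([477.0, -295.0, 333.0], [19.0, -33.0, -73.0])] [[-0.08, 0.19, 0.63, 2.09, -0.7, 0.75, -0.6], [0.17, 0.48, 0.4, 2.21, -1.21, 0.58, -0.02]]
0.163 24.1 20.4 [([507.0, -126.0, 271.0], [25.0, 28.0, -83.0]), ([430.0, -308.0, 259.0], [-9.0, -37.0, -25.0])] [[0.19, 0.2, 0.44, 2.07, -0.87, 0.82, -0.48], [0.36, 0.52, 0.29, 2.16, -1.21, 0.72, 0.0]]
```

```bash
cat >> kin.py <<'E'
W1=(np.array([507,-126,271.]),Rl(25,28,-1)*R.from_euler('z',-83,degrees=True))
W2=(np.array([430,-308,259.]),Rl(-9,-37,-1)*R.from_euler('z',-25,degrees=True))
F=Rl(24,20,-1)
E
python3 - <<'E'
from kin import *; from workcell import *
s=sense(); plan(s["position"],R.from_quat(s["ee_rot"]),W1[0],W1[1],10)
print(F.as_matrix().round(3))
plan(W1[0],W1[1],W2[0],W2[1],20)
E
```

```text
dist 10.633795270147427 mm/row rot 4.8097413044340005
([0.0068, -0.0072, -0.0039], [0.8, 0.98, -4.64])
([0.0074, -0.0067, -0.0037], [0.8, 0.98, -4.64])
([0.008, -0.0061, -0.0035], [0.8, 0.98, -4.64])
([0.0085, -0.0055, -0.0032], [0.8, 0.98, -4.64])
([0.009, -0.0049, -0.003], [0.8, 0.98, -4.64])
([0.0094, -0.0042, -0.0028], [0.8, 0.98, -4.64])
([0.0097, -0.0034, -0.0026], [0.8, 0.98, -4.64])
([0.01, -0.0027, -0.0024], [0.8, 0.98, -4.64])
([0.0102, -0.0019, -0.0022], [0.8, 0.98, -4.64])
([0.0104, -0.0011, -0.002], [0.8, 0.98, -4.64])
[[ 0.914  0.     0.407]
 [-0.139 -0.94   0.312]
 [ 0.382 -0.342 -0.858]]
dist 9.899116122159594 mm/row rot 4.212629776557097
([-0.0085, -0.0009, -0.005], [-0.71, -3.61, 2.04])
([-0.0088, -0.0005, -0.0045], [-0.71, -3.61, 2.04])
([-0.0091, -0.0001, -0.0039], [-0.71, -3.61, 2.04])
([-0.0093, 0.0002, -0.0033], [-0.71, -3.61, 2.04])
([-0.0095, 0.0006, -0.0027], [-0.71, -3.61, 2.04])
([-0.0096, 0.001, -0.0021], [-0.71, -3.61, 2.04])
([-0.0097, 0.0013, -0.0015], [-0.71, -3.61, 2.04])
([-0.0097, 0.0017, -0.0009], [-0.71, -3.61, 2.04])
([-0.0097, 0.0021, -0.0002], [-0.71, -3.61, 2.04])
([-0.0096, 0.0024, 0.0004], [-0.71, -3.61, 2.04])
([-0.0095, 0.0027, 0.001], [-0.71, -3.61, 2.04])
([-0.0093, 0.0031, 0.0017], [-0.71, -3.61, 2.04])
([-0.009, 0.0034, 0.0023], [-0.71, -3.61, 2.04])
([-0.0087, 0.0036, 0.0029], [-0.71, -3.61, 2.04])
([-0.0084, 0.0039, 0.0035], [-0.71, -3.61, 2.04])
([-0.008, 0.0042, 0.004], [-0.71, -3.61, 2.04])
([-0.0076, 0.0044, 0.0046], [-0.71, -3.61, 2.04])
([-0.0071, 0.0046, 0.0051], [-0.71, -3.61, 2.04])
([-0.0066, 0.0048, 0.0056], [-0.71, -3.61, 2.04])
([-0.0061, 0.0049, 0.0061], [-0.71, -3.61, 2.04])
```

Emit:
servo_tool --series '[{"travel": [0.007, -0.007, -0.004], "delta_rot": [0.8, 1, -4.65], "hand": 0}, {"travel": [0.0074, -0.0067, -0.0037], "delta_rot": [0.8, 1, -4.65], "hand": 0}, {"travel": [0.008, -0.006, -0.0035], "delta_rot": [0.8, 1, -4.65], "hand": 0}, {"travel": [0.0085, -0.0055, -0.003], "delta_rot": [0.8, 1, -4.65], "hand": 0}, {"travel": [0.009, -0.005, -0.003], "delta_rot": [0.8, 1, -4.65], "hand": 0}]'

```text
time_s: 16.63
position: [506.0, -167.0, 237.7]
ee_rot: [0.858, 0.421, 0.289, -0.049]
wrist_force: [0.3, 0.4, 1.0]
opening: 0.005
```

Emit:
servo_tool --series '[{"travel": [0.0094, -0.0042, -0.003], "delta_rot": [0.8, 1, -4.65], "hand": 0}, {"travel": [0.0097, -0.0034, -0.0026], "delta_rot": [0.8, 1, -4.65], "hand": 0}, {"travel": [0.01, -0.0027, -0.0024], "delta_rot": [0.8, 1, -4.65], "hand": 0}, {"travel": [0.01, -0.002, -0.002], "delta_rot": [0.8, 1, -4.65], "hand": 0}, {"travel": [0.0104, -0.001, -0.002], "delta_rot": [0.8, 1, -4.65], "hand": 0}]'

```text
time_s: 17.05
position: [506.3, -126.1, 271.1]
ee_rot: [0.74, 0.592, 0.316, -0.038]
wrist_force: [0.1, 0.1, -0.1]
opening: 0.007
```

Emit:
servo_tool --series '[{"travel": [-0.0085, -0.001, -0.005], "delta_rot": [-0.7, -3.6, 2], "hand": 0}, {"travel": [-0.0088, -0.0005, -0.0045], "delta_rot": [-0.7, -3.6, 2], "hand": 0}, {"travel": [-0.009, 0, -0.004], "delta_rot": [-0.7, -3.6, 2], "hand": 0}, {"travel": [-0.0093, 0, -0.0033], "delta_rot": [-0.7, -3.6, 2], "hand": 0}, {"travel": [-0.0095, 0.0006, -0.0027], "delta_rot": [-0.7, -3.6, 2], "hand": 0}]'

```text
time_s: 17.47
position: [487.9, -172.4, 267.8]
ee_rot: [0.831, 0.512, 0.21, 0.051]
wrist_force: [-1.0, -0.3, -0.9]
opening: 0.007
```

```bash
python3 - <<'E'
from kin import *; from workcell import *
s=sense(); R0=R.from_quat(s["ee_rot"]); print(s["position"],s["joint_pos"].round(3))
plan(s["position"],R0,W2[0],W2[1],15)
E
```

```text
[ 487.87744841 -172.42136386  267.8144148 ] [-0.633 -0.053  1.037  2.167 -0.374  0.703  0.194]
dist 9.845260454927866 mm/row rot 4.246413912584022
([-0.0096, 0.0009, -0.0022], [-0.69, -3.65, 2.07])
([-0.0096, 0.0012, -0.0016], [-0.69, -3.65, 2.07])
([-0.0097, 0.0016, -0.0009], [-0.69, -3.65, 2.07])
([-0.0096, 0.002, -0.0003], [-0.69, -3.65, 2.07])
([-0.0096, 0.0023, 0.0003], [-0.69, -3.65, 2.07])
([-0.0094, 0.0026, 0.001], [-0.69, -3.65, 2.07])
([-0.0093, 0.003, 0.0016], [-0.69, -3.65, 2.07])
([-0.009, 0.0033, 0.0022], [-0.69, -3.65, 2.07])
([-0.0087, 0.0036, 0.0028], [-0.69, -3.65, 2.07])
([-0.0084, 0.0038, 0.0034], [-0.69, -3.65, 2.07])
([-0.008, 0.0041, 0.004], [-0.69, -3.65, 2.07])
([-0.0076, 0.0043, 0.0045], [-0.69, -3.65, 2.07])
([-0.0071, 0.0045, 0.0051], [-0.69, -3.65, 2.07])
([-0.0066, 0.0047, 0.0055], [-0.69, -3.65, 2.07])
([-0.0061, 0.0049, 0.006], [-0.69, -3.65, 2.07])
```

Emit:
servo_tool --series '[{"travel": [-0.0096, 0.001, -0.002], "delta_rot": [-0.7, -3.65, 2.07], "hand": 0}, {"travel": [-0.0096, 0.0012, -0.0016], "delta_rot": [-0.7, -3.65, 2.07], "hand": 0}, {"travel": [-0.0097, 0.0016, -0.001], "delta_rot": [-0.7, -3.65, 2.07], "hand": 0}, {"travel": [-0.0096, 0.002, 0], "delta_rot": [-0.7, -3.65, 2.07], "hand": 0}, {"travel": [-0.0096, 0.0023, 0.0003], "delta_rot": [-0.7, -3.65, 2.07], "hand": 0}]'

```text
time_s: 17.88
position: [469.0, -217.4, 264.8]
ee_rot: [0.895, 0.414, 0.095, 0.138]
wrist_force: [-0.1, 0.1, 0.1]
opening: 0.007
```

Emit:
servo_tool --series '[{"travel": [-0.0094, 0.0026, 0.001], "delta_rot": [-0.7, -3.65, 2.07], "hand": 0}, {"travel": [-0.0093, 0.003, 0.0016], "delta_rot": [-0.7, -3.65, 2.07], "hand": 0}, {"travel": [-0.009, 0.0033, 0.0022], "delta_rot": [-0.7, -3.65, 2.07], "hand": 0}, {"travel": [-0.0087, 0.0036, 0.0028], "delta_rot": [-0.7, -3.65, 2.07], "hand": 0}, {"travel": [-0.0084, 0.0038, 0.0034], "delta_rot": [-0.7, -3.65, 2.07], "hand": 0}]'

```text
time_s: 18.3
position: [450.0, -262.4, 261.9]
ee_rot: [0.927, 0.303, -0.023, 0.22]
wrist_force: [-0.1, 0.4, -0.2]
opening: 0.003
```

Emit:
servo_tool --series '[{"travel": [-0.008, 0.004, 0.004], "delta_rot": [-0.7, -3.65, 2.07], "hand": 0}, {"travel": [-0.0076, 0.0043, 0.0045], "delta_rot": [-0.7, -3.65, 2.07], "hand": 0}, {"travel": [-0.007, 0.0045, 0.005], "delta_rot": [-0.7, -3.65, 2.07], "hand": 0}, {"travel": [-0.0066, 0.0047, 0.0055], "delta_rot": [-0.7, -3.65, 2.07], "hand": 0}, {"travel": [-0.006, 0.005, 0.006], "delta_rot": [-0.7, -3.65, 2.07], "hand": 0}]'

```text
time_s: 18.72
position: [431.4, -307.2, 259.0]
ee_rot: [0.928, 0.181, -0.141, 0.294]
wrist_force: [0.4, -0.5, 0.4]
opening: 0.007
```

```bash
python3 - <<'E'
from kin import *; from workcell import *
s=sense(); R0=R.from_quat(s["ee_rot"]); print(s["position"],s["joint_pos"].round(3))
q=s["joint_pos"]
for p in([503,-209,210],[503,-209,160],[513,-209,100],[510,-209,55]):
    q=sim(q,p,F,40);print(q.round(2))
plan(s["position"],R0,[503,-209,210],F,15)
E
```

```text
[ 431.40584347 -307.20776962  258.96838873] [-0.543  0.27   0.757  2.052  0.575  1.013 -1.328]
[ 0.11  0.25  0.56  2.09 -0.88  0.89 -0.41]
[ 0.17  0.34  0.51  2.13 -1.    0.85 -0.26]
[ 0.22  0.46  0.45  2.15 -1.14  0.8  -0.1 ]
[ 0.27  0.54  0.39  2.16 -1.25  0.76  0.03]
dist 8.735214137714411 mm/row rot 4.807444867973129
([0.0071, -0.0046, -0.0021], [3.34, 2.82, 1.99])
([0.007, -0.005, -0.0015], [3.34, 2.82, 1.99])
([0.0069, -0.0053, -0.0008], [3.34, 2.82, 1.99])
([0.0068, -0.0055, -0.0002], [3.34, 2.82, 1.99])
([0.0066, -0.0058, 0.0005], [3.34, 2.82, 1.99])
([0.0063, -0.0059, 0.0012], [3.34, 2.82, 1.99])
([0.006, -0.0061, 0.0018], [3.34, 2.82, 1.99])
([0.0057, -0.0061, 0.0025], [3.34, 2.82, 1.99])
([0.0054, -0.0062, 0.0031], [3.34, 2.82, 1.99])
([0.005, -0.0061, 0.0037], [3.34, 2.82, 1.99])
([0.0046, -0.0061, 0.0043], [3.34, 2.82, 1.99])
([0.0041, -0.006, 0.0049], [3.34, 2.82, 1.99])
([0.0037, -0.0058, 0.0054], [3.34, 2.82, 1.99])
([0.0032, -0.0056, 0.0059], [3.34, 2.82, 1.99])
([0.0027, -0.0053, 0.0064], [3.34, 2.82, 1.99])
```

Emit:
servo_tool --series '[{"travel": [0.007, -0.0046, -0.002], "delta_rot": [3.34, 2.82, 2], "hand": 0}, {"travel": [0.007, -0.005, -0.0015], "delta_rot": [3.34, 2.82, 2], "hand": 0}, {"travel": [0.007, -0.0053, -0.001], "delta_rot": [3.34, 2.82, 2], "hand": 0}, {"travel": [0.0068, -0.0055, 0], "delta_rot": [3.34, 2.82, 2], "hand": 0}, {"travel": [0.0066, -0.0058, 0.0005], "delta_rot": [3.34, 2.82, 2], "hand": 0}]'

```text
time_s: 19.13
position: [455.7, -274.1, 242.9]
ee_rot: [0.983, 0.112, -0.023, 0.142]
wrist_force: [0.3, 0.7, -0.9]
opening: 0.005
```

Emit:
servo_tool --series '[{"travel": [0.0063, -0.006, 0.0012], "delta_rot": [3.34, 2.82, 2], "hand": 0}, {"travel": [0.006, -0.006, 0.0018], "delta_rot": [3.34, 2.82, 2], "hand": 0}, {"travel": [0.0057, -0.006, 0.0025], "delta_rot": [3.34, 2.82, 2], "hand": 0}, {"travel": [0.0054, -0.0062, 0.003], "delta_rot": [3.34, 2.82, 2], "hand": 0}, {"travel": [0.005, -0.006, 0.0037], "delta_rot": [3.34, 2.82, 2], "hand": 0}]'

```text
time_s: 19.55
position: [479.2, -242.0, 226.9]
ee_rot: [0.995, 0.038, 0.093, -0.014]
wrist_force: [-0.5, 1.4, -0.2]
opening: 0.007
```

Emit:
servo_tool --series '[{"travel": [0.0046, -0.006, 0.0043], "delta_rot": [3.34, 2.82, 2], "hand": 0}, {"travel": [0.004, -0.006, 0.005], "delta_rot": [3.34, 2.82, 2], "hand": 0}, {"travel": [0.0037, -0.0058, 0.0054], "delta_rot": [3.34, 2.82, 2], "hand": 0}, {"travel": [0.003, -0.0056, 0.006], "delta_rot": [3.34, 2.82, 2], "hand": 0}, {"travel": [0.0027, -0.0053, 0.0064], "delta_rot": [3.34, 2.82, 2], "hand": 0}]'

```text
time_s: 19.97
position: [502.4, -209.6, 210.1]
ee_rot: [0.963, -0.038, 0.206, -0.17]
wrist_force: [0.3, 0.3, -0.3]
opening: 0.009
```

```bash
python3 - <<'E'
from kin import *; from workcell import *
s=sense(); R0=R.from_quat(s["ee_rot"]); print(s["time_s"],s["position"],s["joint_pos"].round(3))
print((R0.inv()*F).as_rotvec(degrees=True))
plan(s["position"],R0,[503,-209,155],F,10)
E
```

```text
19.9667 [ 502.41068101 -209.59066343  210.0501157 ] [ 0.114  0.256  0.549  2.095 -0.895  0.886 -0.401]
[-0.006017   -0.12221895 -0.18697054]
dist 5.50564384880415 mm/row rot 0.022345393031359413
([-0.0021, 0.0018, 0.0048], [-0.0, -0.01, -0.02])
([-0.0021, 0.0018, 0.0048], [-0.0, -0.01, -0.02])
([-0.0021, 0.0018, 0.0048], [-0.0, -0.01, -0.02])
([-0.0021, 0.0018, 0.0048], [-0.0, -0.01, -0.02])
([-0.0021, 0.0018, 0.0048], [-0.0, -0.01, -0.02])
([-0.0021, 0.0018, 0.0048], [-0.0, -0.01, -0.02])
([-0.0021, 0.0018, 0.0048], [-0.0, -0.01, -0.02])
([-0.0021, 0.0018, 0.0048], [-0.0, -0.01, -0.02])
([-0.0021, 0.0018, 0.0048], [-0.0, -0.01, -0.02])
([-0.0021, 0.0018, 0.0048], [-0.0, -0.01, -0.02])
```

Emit:
servo_tool --series '[{"travel": [-0.0042, 0.0036, 0.0096], "delta_rot": [0, 0, 0], "hand": 0}, {"travel": [-0.0042, 0.0036, 0.0096], "delta_rot": [0, 0, 0], "hand": 0}, {"travel": [-0.0042, 0.0036, 0.0096], "delta_rot": [0, 0, 0], "hand": 0}, {"travel": [-0.0042, 0.0036, 0.0096], "delta_rot": [0, 0, 0], "hand": 0}, {"travel": [-0.0042, 0.0036, 0.0096], "delta_rot": [0, 0, 0], "hand": 0}]'

```text
time_s: 20.38
position: [502.0, -208.3, 153.7]
ee_rot: [0.964, -0.037, 0.204, -0.169]
wrist_force: [0.3, -0.3, -0.4]
opening: 0.002
```

```bash
python3 - <<'E'
from kin import *; from workcell import *
s=sense(); R0=R.from_quat(s["ee_rot"]); print(s["time_s"],s["position"],s["joint_pos"].round(3))
C={n:camera(n) for n in("scene","top")}
for n,(a,b,c,d) in {"scene":(180,380,200,420),"top":(150,310,330,530)}.items():
    f=C[n]["frame"][:,:,::-1][a:b,c:d]; cv2.imwrite(f"pics/hov2_{n}.png",cv2.resize(f,None,fx=3,fy=3,interpolation=cv2.INTER_CUBIC))
plan(s["position"],R0,[513.5,-206,112],F,5)
E
```

```text
20.3833 [ 502.0081146  -208.30149183  153.70013823] [ 0.161  0.35   0.502  2.14  -1.023  0.823 -0.247]
dist 8.66316760366758 mm/row rot 0.03889740294421894
([-0.0011, 0.0024, 0.0082], [0.02, 0.02, -0.02])
([-0.0011, 0.0024, 0.0082], [0.02, 0.02, -0.02])
([-0.0011, 0.0024, 0.0082], [0.02, 0.02, -0.02])
([-0.0011, 0.0024, 0.0082], [0.02, 0.02, -0.02])
([-0.0011, 0.0024, 0.0082], [0.02, 0.02, -0.02])
```

View pics/hov2_scene.png

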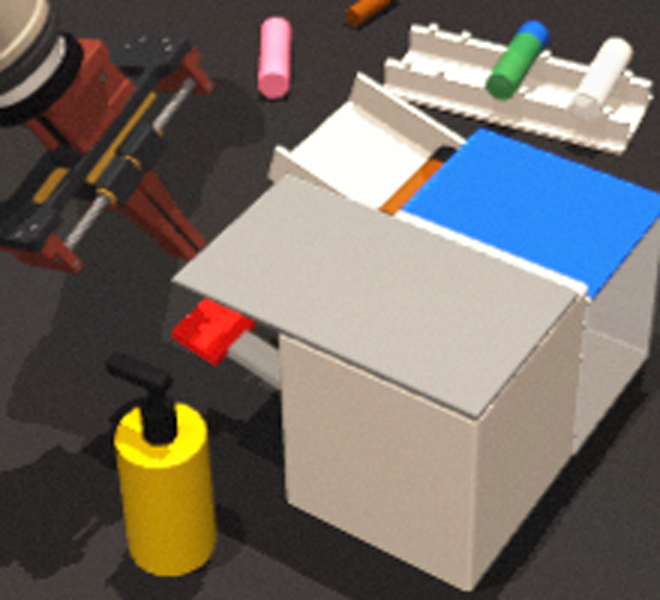

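View pics/hov2_top.png

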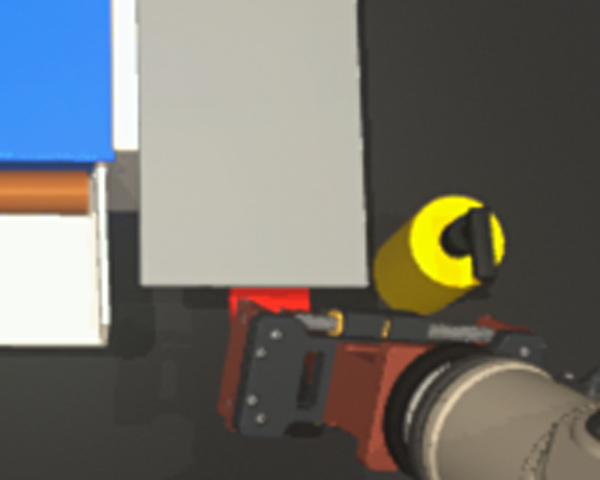

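The view shows the fingers above and in front of the pad, with the body clear of hood and bottle. The vial is against the flap and the lid is shut. I'll descend to the pad.

Emit:
servo_tool --series '[{"travel": [-0.0011, 0.0024, 0.0082], "delta_rot": [0, 0, 0], "hand": 0}, {"travel": [-0.0011, 0.0024, 0.0082], "delta_rot": [0, 0, 0], "hand": 0}, {"travel": [-0.0011, 0.0024, 0.0082], "delta_rot": [0, 0, 0], "hand": 0}, {"travel": [-0.0011, 0.0024, 0.0082], "delta_rot": [0, 0, 0], "hand": 0}, {"travel": [0, 0, 0], "delta_rot": [0, 0, 0], "hand": 0}]'

```text
time_s: 20.9
position: [511.4, -203.8, 118.3]
ee_rot: [0.964, -0.036, 0.202, -0.171]
wrist_force: [-0.2, 0.3, -0.3]
opening: 0.005
```

```bash
python3 - <<'E'
from kin import *; from workcell import *
s=sense(); R0=R.from_quat(s["ee_rot"]); print(s["time_s"],s["position"],s["joint_pos"].round(3),s["wrist_force"])
C={n:camera(n) for n in("scene","top")}
for n,(a,b,c,d) in {"scene":(230,330,200,320),"top":(210,290,380,510)}.items():
    f=C[n]["frame"][:,:,::-1][a:b,c:d]; cv2.imwrite(f"pics/hov3_{n}.png",cv2.resize(f,None,fx=5,fy=5,interpolation=cv2.INTER_CUBIC))
plan(s["position"],R0,[513.5,-205,100],F,5)
print("tool for -1mm world z:",R0.inv().apply([0,0,-1]))
E
```

```text
20.9 [ 511.41322944 -203.76625379  118.26144635] [ 0.186  0.422  0.459  2.146 -1.111  0.79  -0.161] [-0.16161423  0.34522313 -0.25114252]
dist 3.6843298641260604 mm/row rot 0.07858834897638459
([-0.001, 0.0015, 0.0032], [-0.03, 0.07, -0.01])
([-0.001, 0.0015, 0.0032], [-0.03, 0.07, -0.01])
([-0.001, 0.0015, 0.0032], [-0.03, 0.07, -0.01])
([-0.001, 0.0015, 0.0032], [-0.03, 0.07, -0.01])
([-0.001, 0.0015, 0.0032], [-0.03, 0.07, -0.01])
tool for -1mm world z: [-0.37636929  0.34450504  0.8600363 ]
```

View pics/hov3_scene.png

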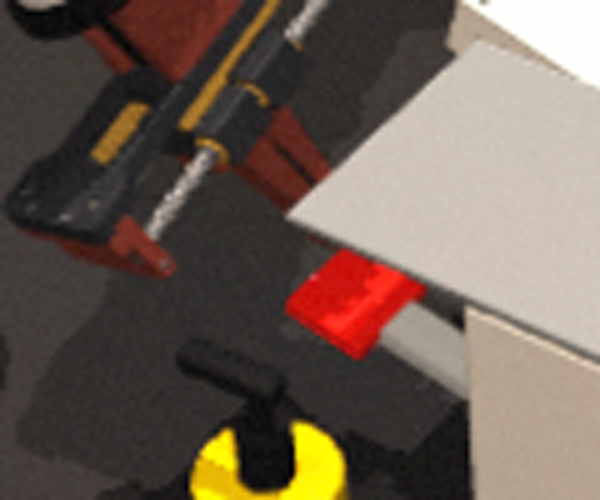

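View pics/hov3_top.png

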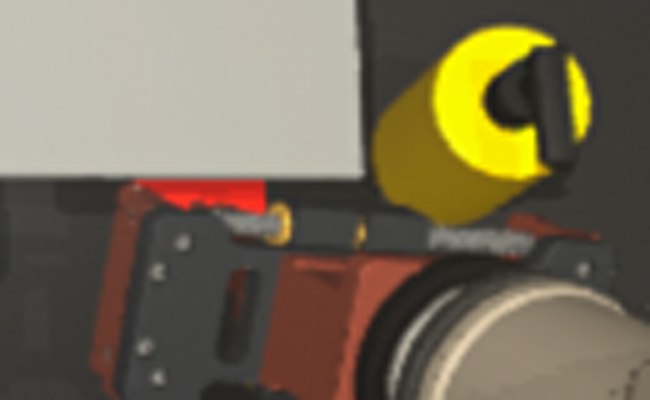

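```bash
python3 - <<'E'
from kin import *; import pickle
C=pickle.load(open("c0.pkl","rb"));T,S=C["top"],C["scene"]
p=np.array([511.4,-203.8,118.3]);M=F.as_matrix()
print(tri(T,(500,257.4),S,(234,283.6)),"pred corner",p+M@[37.5,89,-80])
for z in(110,130,150,163): print(z,onz(T,[(500,257.4)],z),onz(S,[(234,283.6)],z))
print("soap top disc z~135?",onz(T,[(482,231)],130),onz(T,[(482,231)],120))
E
```

```text
(array([ 507.68920536, -322.70878231,  187.67901075]), np.float64(27.334160020837217)) pred corner [ 513.11902322 -317.6454238   170.8691396 ]
110 [[ 510.51814763 -356.24686848  110.        ]] [[ 458.76904728 -253.40080012  110.        ]]
130 [[ 507.16593401 -349.97365649  130.        ]] [[ 474.23986203 -269.17831199  130.        ]]
150 [[ 503.81372039 -343.70044451  150.        ]] [[ 489.71067678 -284.95582387  150.        ]]
163 [[ 501.63478153 -339.62285671  163.        ]] [[ 499.76670637 -295.21120659  163.        ]]
soap top disc z~135? [[ 556.89863713 -319.40077693  130.        ]] [[ 559.06112672 -322.23838204  120.        ]]
```

Emit:
servo_tool --series '[{"travel": [-0.001, 0.0015, 0.0032], "delta_rot": [0, 0, 0], "hand": 0}, {"travel": [-0.001, 0.0015, 0.0032], "delta_rot": [0, 0, 0], "hand": 0}, {"travel": [-0.001, 0.001, 0.003], "delta_rot": [0, 0, 0], "hand": 0}, {"travel": [-0.001, 0.001, 0.0025], "delta_rot": [0, 0, 0], "hand": 0}, {"travel": [0, 0, 0], "delta_rot": [0, 0, 0], "hand": 0}]'

```text
time_s: 21.42
position: [512.5, -204.7, 105.9]
ee_rot: [0.964, -0.036, 0.202, -0.171]
wrist_force: [0.4, 0.4, -0.7]
opening: 0.004
```

Emit:
servo_tool --series '[{"travel": [-0.0008, 0.0007, 0.0017], "delta_rot": [0, 0, 0], "hand": 0}, {"travel": [-0.0008, 0.0007, 0.0017], "delta_rot": [0, 0, 0], "hand": 0}, {"travel": [-0.0008, 0.0007, 0.0017], "delta_rot": [0, 0, 0], "hand": 0}, {"travel": [0, 0, 0], "delta_rot": [0, 0, 0], "hand": 0}, {"travel": [0, 0, 0], "delta_rot": [0, 0, 0], "hand": 0}]'

```text
time_s: 21.83
position: [512.5, -205.0, 100.5]
ee_rot: [0.964, -0.036, 0.203, -0.171]
wrist_force: [-0.5, 1.1, 2.2]
opening: 0.007
```

Contact is felt at z ≈ 100. I'll press down in steps, following the lever's arc.

Emit:
servo_tool --series '[{"travel": [-0.0021, 0.0014, 0.0032], "delta_rot": [0, 0, 0], "hand": 0}, {"travel": [-0.0021, 0.0014, 0.0032], "delta_rot": [0, 0, 0], "hand": 0}, {"travel": [-0.0021, 0.0014, 0.0032], "delta_rot": [0, 0, 0], "hand": 0}, {"travel": [-0.0021, 0.0014, 0.0032], "delta_rot": [0, 0, 0], "hand": 0}, {"travel": [0, 0, 0], "delta_rot": [0, 0, 0], "hand": 0}]'

```text
time_s: 22.25
position: [510.1, -205.1, 84.1]
ee_rot: [0.964, -0.036, 0.203, -0.171]
wrist_force: [-1.1, -0.6, 4.6]
opening: 0.001
```

```bash
python3 - <<'E'
from kin import *; from workcell import *
s=sense(); R0=R.from_quat(s["ee_rot"]); print(s["time_s"],s["position"],s["joint_pos"].round(3),s["wrist_force"])
C={n:camera(n) for n in("scene","top")}
for n,(a,b,c,d) in {"scene":(200,350,220,440),"top":(150,290,290,510)}.items():
    f=C[n]["frame"][:,:,::-1][a:b,c:d]; cv2.imwrite(f"pics/pr1_{n}.png",cv2.resize(f,None,fx=3.5,fy=3.5,interpolation=cv2.INTER_CUBIC))
E
```

```text
22.25 [ 510.08388828 -205.06621934   84.13030306] [ 0.226  0.484  0.419  2.163 -1.202  0.758 -0.053] [-1.05770436 -0.61327094  4.59100326]
```

View pics/pr1_scene.png

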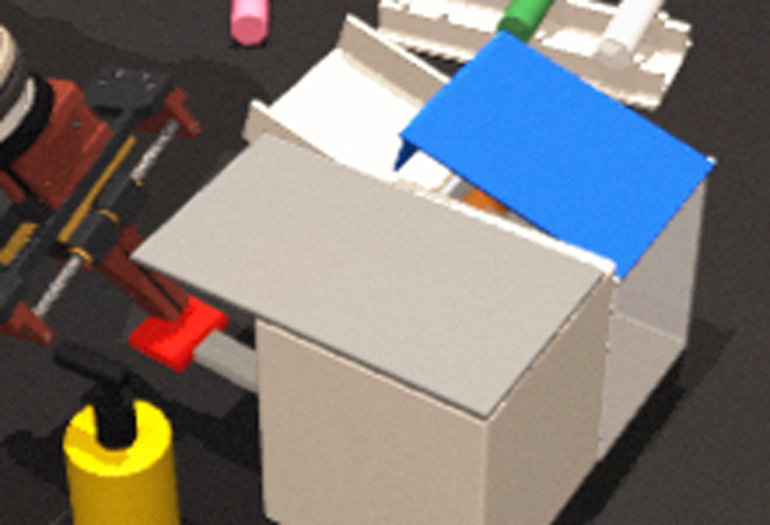

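View pics/pr1_top.png

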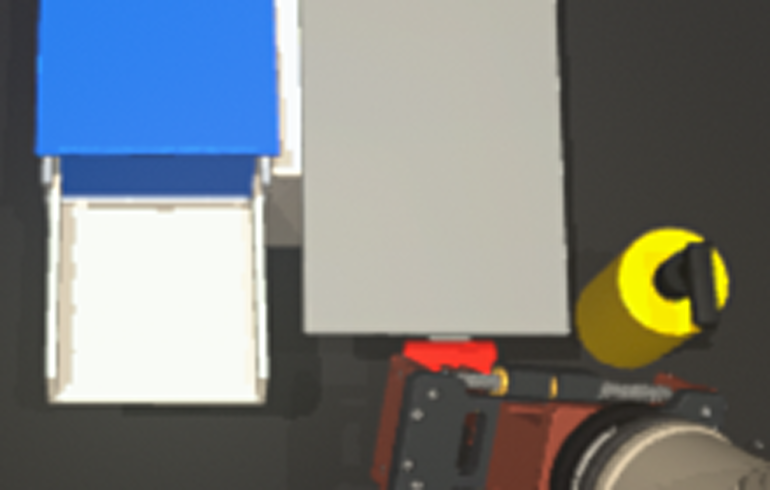

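The lid is rising and the vial is already rolling into the box (orange behind the housing edge). I'll continue to the stop.

Emit:
servo_tool --series '[{"travel": [-0.0018, 0.0014, 0.0033], "delta_rot": [0, 0, 0], "hand": 0}, {"travel": [-0.0018, 0.0014, 0.0033], "delta_rot": [0, 0, 0], "hand": 0}, {"travel": [-0.0018, 0.0014, 0.0033], "delta_rot": [0, 0, 0], "hand": 0}, {"travel": [-0.0018, 0.0014, 0.0033], "delta_rot": [0, 0, 0], "hand": 0}, {"travel": [0, 0, 0], "delta_rot": [0, 0, 0], "hand": 0}]'

```text
time_s: 22.77
position: [509.0, -205.1, 68.3]
ee_rot: [0.964, -0.036, 0.203, -0.171]
wrist_force: [-1.1, -0.3, 5.2]
opening: 0.004
```

Emit:
servo_tool --series '[{"travel": [-0.0008, 0.0007, 0.0017], "delta_rot": [0, 0, 0], "hand": 0}, {"travel": [-0.0008, 0.0007, 0.0017], "delta_rot": [0, 0, 0], "hand": 0}, {"travel": [0, 0, 0], "delta_rot": [0, 0, 0], "hand": 0}, {"travel": [0, 0, 0], "delta_rot": [0, 0, 0], "hand": 0}, {"travel": [0, 0, 0], "delta_rot": [0, 0, 0], "hand": 0}]'

```text
time_s: 23.18
position: [509.1, -205.1, 64.9]
ee_rot: [0.963, -0.036, 0.203, -0.171]
wrist_force: [-1.8, 0.1, 4.6]
opening: 0.001
```

```bash
python3 - <<'E'
from workcell import *
s=sense();print(s["time_s"],s["position"],s["joint_pos"].round(3),s["wrist_force"])
E
```

```text
23.1833 [ 509.07373682 -205.14691858   64.89307364] [ 0.249  0.519  0.394  2.17  -1.253  0.741  0.008] [-1.80766514  0.06625083  4.56430701]
```

Emit:
servo_tool --series '[{"travel": [-0.0008, 0.0007, 0.0017], "delta_rot": [0, 0, 0], "hand": 0}, {"travel": [-0.0008, 0.0007, 0.0017], "delta_rot": [0, 0, 0], "hand": 0}, {"travel": [0, 0, 0], "delta_rot": [0, 0, 0], "hand": 0}, {"travel": [0, 0, 0], "delta_rot": [0, 0, 0], "hand": 0}, {"travel": [0, 0, 0], "delta_rot": [0, 0, 0], "hand": 0}]'

```text
time_s: 23.6
position: [509.1, -205.2, 60.9]
ee_rot: [0.963, -0.036, 0.203, -0.171]
wrist_force: [-0.3, 0.5, 4.5]
opening: 0.002
```

Emit:
servo_tool --series '[{"travel": [-0.0004, 0.0003, 0.0009], "delta_rot": [0, 0, 0], "hand": 0}, {"travel": [0, 0, 0], "delta_rot": [0, 0, 0], "hand": 0}, {"travel": [-0.0004, 0.0003, 0.0009], "delta_rot": [0, 0, 0], "hand": 0}, {"travel": [0, 0, 0], "delta_rot": [0, 0, 0], "hand": 0}, {"travel": [0, 0, 0], "delta_rot": [0, 0, 0], "hand": 0}]'

```text
time_s: 24.02
position: [509.2, -205.1, 58.8]
ee_rot: [0.963, -0.036, 0.203, -0.171]
wrist_force: [1.2, 0.4, 5.8]
opening: 0.005
```

```bash
python3 - <<'E'
from kin import *; from workcell import *
s=sense(); print(s["time_s"],s["position"],s["joint_pos"].round(3),s["wrist_force"])
C={n:camera(n) for n in("scene","top")}
for n,(a,b,c,d) in {"scene":(200,350,220,440),"top":(110,290,290,510)}.items():
    f=C[n]["frame"][:,:,::-1][a:b,c:d]; cv2.imwrite(f"pics/pr2_{n}.png",cv2.resize(f,None,fx=3.3,fy=3.3,interpolation=cv2.INTER_CUBIC))
E
```

```text
24.0167 [ 509.1707956  -205.12823999   58.82075163] [ 0.257  0.53   0.384  2.171 -1.268  0.735  0.026] [1.19267363 0.42798757 5.78026104]
```

View pics/pr2_scene.png

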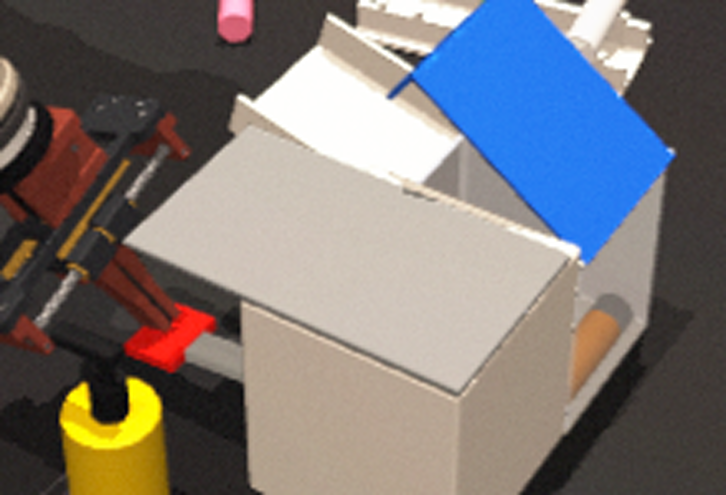

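View pics/pr2_top.png

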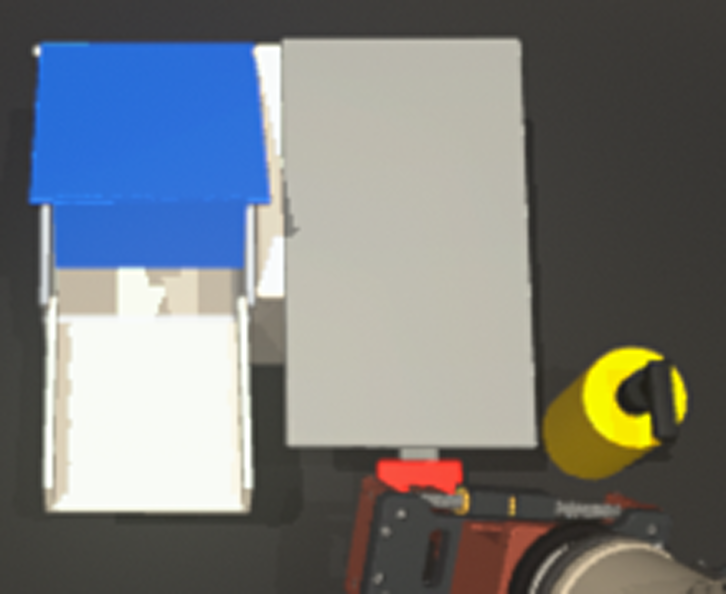

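Emit:
servo_tool --series '[{"travel": [-0.0004, 0.0003, 0.0009], "delta_rot": [0, 0, 0], "hand": 0}, {"travel": [0, 0, 0], "delta_rot": [0, 0, 0], "hand": 0}, {"travel": [0, 0, 0], "delta_rot": [0, 0, 0], "hand": 0}, {"travel": [0, 0, 0], "delta_rot": [0, 0, 0], "hand": 0}, {"travel": [0, 0, 0], "delta_rot": [0, 0, 0], "hand": 0}]'

```text
time_s: 24.53
position: [509.2, -205.1, 57.8]
ee_rot: [0.963, -0.036, 0.203, -0.171]
wrist_force: [1.3, -0.3, 6.4]
opening: 0.004
```

Emit:
servo_tool --series '[{"travel": [-0.0004, 0.0003, 0.0009], "delta_rot": [0, 0, 0], "hand": 0}, {"travel": [0, 0, 0], "delta_rot": [0, 0, 0], "hand": 0}, {"travel": [0, 0, 0], "delta_rot": [0, 0, 0], "hand": 0}, {"travel": [0, 0, 0], "delta_rot": [0, 0, 0], "hand": 0}, {"travel": [0, 0, 0], "delta_rot": [0, 0, 0], "hand": 0}]'

```text
time_s: 24.95
position: [509.3, -205.1, 56.8]
ee_rot: [0.963, -0.036, 0.203, -0.171]
wrist_force: [0.7, -0.4, 5.0]
opening: 0.003
```

```bash
python3 - <<'E'
from kin import *; from workcell import *
from scipy.optimize import brentq
s=sense(); print(s["time_s"],s["position"],s["joint_pos"].round(3),s["wrist_force"])
T=camera("top");f=T["frame"]
h=cv2.cvtColor(f,cv2.COLOR_RGB2HSV)[:,330:345]
m=(h[...,0]>100)&(h[...,0]<120)&(h[...,1]>150)
v=h[...,2].astype(float).mean(1); rows=np.where(m.mean(1)>.5)[0]
print(rows.min(),rows.max()); print(v[155:195].round(0))
edge=lambda th:proj(T,[757-154*np.cos(th),-44,156+154*np.sin(th)])[0]
for th in(.6,.66,.7,.72): print(th,edge(th))
E
```

```text
24.95 [ 509.28302038 -205.11122695   56.81317328] [ 0.26   0.534  0.38   2.172 -1.273  0.732  0.032] [ 0.73579511 -0.4138117   4.97814564]
123 188
[214. 215. 214. 215. 215. 215. 215. 215. 215. 215. 215. 217. 225. 228.
 234. 213. 209. 209. 210. 210. 210. 210. 210. 210. 210. 210. 210. 210.
 210. 210. 210. 210. 210. 209. 203. 214. 217. 220. 228. 229.]
0.6 [335.18665063 174.51271875]
0.66 [335.26123161 170.0551082 ]
0.7 [335.30974109 166.94714557]
0.72 [335.33358747 165.35432279]
```

Emit:
servo_tool --series '[{"travel": [-0.0004, 0.0003, 0.0009], "delta_rot": [0, 0, 0], "hand": 0}, {"travel": [0, 0, 0], "delta_rot": [0, 0, 0], "hand": 0}, {"travel": [-0.0004, 0.0003, 0.0009], "delta_rot": [0, 0, 0], "hand": 0}, {"travel": [0, 0, 0], "delta_rot": [0, 0, 0], "hand": 0}, {"travel": [0, 0, 0], "delta_rot": [0, 0, 0], "hand": 0}]'

```text
time_s: 25.42
position: [509.4, -205.1, 54.8]
ee_rot: [0.963, -0.036, 0.203, -0.171]
wrist_force: [1.3, 0.1, 5.3]
opening: 0.007
```

Emit:
servo_tool --series '[{"travel": [-0.0004, 0.0003, 0.0009], "delta_rot": [0, 0, 0], "hand": 0}, {"travel": [0, 0, 0], "delta_rot": [0, 0, 0], "hand": 0}, {"travel": [0, 0, 0], "delta_rot": [0, 0, 0], "hand": 0}, {"travel": [0, 0, 0], "delta_rot": [0, 0, 0], "hand": 0}, {"travel": [0, 0, 0], "delta_rot": [0, 0, 0], "hand": 0}]'

```text
time_s: 25.83
position: [509.5, -205.1, 53.8]
ee_rot: [0.963, -0.036, 0.203, -0.171]
wrist_force: [1.4, -1.3, 6.3]
opening: 0.011
```

Emit:
servo_tool --series '[{"travel": [-0.0004, 0.0003, 0.0009], "delta_rot": [0, 0, 0], "hand": 0}, {"travel": [0, 0, 0], "delta_rot": [0, 0, 0], "hand": 0}, {"travel": [0, 0, 0], "delta_rot": [0, 0, 0], "hand": 0}, {"travel": [0, 0, 0], "delta_rot": [0, 0, 0], "hand": 0}, {"travel": [0, 0, 0], "delta_rot": [0, 0, 0], "hand": 0}]'

```text
time_s: 26.25
position: [509.6, -205.1, 53.2]
ee_rot: [0.963, -0.036, 0.204, -0.171]
wrist_force: [0.5, -0.3, 9.3]
opening: 0.005
```

```bash
cat > lid.py <<'E'
from kin import *; from workcell import *
s=sense(); print(s["time_s"],s["position"],s["joint_pos"].round(3),s["wrist_force"])
T=camera("top")
v=cv2.cvtColor(T["frame"],cv2.COLOR_RGB2HSV)[:,310:360,2].astype(float).mean(1); print(v[158:176].round(0))
E
python3 lid.py
```

```text
26.25 [ 509.63356223 -205.08845772   53.24670498] [ 0.267  0.54   0.371  2.172 -1.283  0.728  0.043] [ 0.50936433 -0.32566011  9.32636983]
[209. 209. 209. 209. 211. 218. 223. 240. 220. 216. 217. 217. 217. 217.
 217. 217. 217. 217.]
```

The stop is reached: the force rose to 9.3 N, and the lid edge is at row ~165, which means ~0.72 rad. I'll hold and check the vial.

Emit:
servo_tool --series '[{"travel": [0, 0, 0], "delta_rot": [0, 0, 0], "hand": 0}, {"travel": [0, 0, 0], "delta_rot": [0, 0, 0], "hand": 0}, {"travel": [0, 0, 0], "delta_rot": [0, 0, 0], "hand": 0}, {"travel": [0, 0, 0], "delta_rot": [0, 0, 0], "hand": 0}, {"travel": [0, 0, 0], "delta_rot": [0, 0, 0], "hand": 0}]'

```text
time_s: 26.72
position: [509.6, -205.1, 53.3]
ee_rot: [0.963, -0.036, 0.204, -0.171]
wrist_force: [-0.4, -0.9, 10.3]
opening: 0.005
```

Emit:
servo_tool --series '[{"travel": [0, 0, 0], "delta_rot": [0, 0, 0], "hand": 0}, {"travel": [0, 0, 0], "delta_rot": [0, 0, 0], "hand": 0}, {"travel": [0, 0, 0], "delta_rot": [0, 0, 0], "hand": 0}, {"travel": [0, 0, 0], "delta_rot": [0, 0, 0], "hand": 0}, {"travel": [0, 0, 0], "delta_rot": [0, 0, 0], "hand": 0}]'

```text
time_s: 27.13
position: [509.6, -205.1, 53.3]
ee_rot: [0.963, -0.036, 0.204, -0.171]
wrist_force: [-0.7, -0.8, 9.1]
opening: -0.002
```

```bash
python3 - <<'E'
from kin import *; from workcell import *
s=sense(); print(s["time_s"],s["position"],s["wrist_force"])
C={n:camera(n) for n in("scene","top")}
f=C["scene"]["frame"][:,:,::-1][200:380,220:440]; cv2.imwrite("pics/hold_scene.png",cv2.resize(f,None,fx=3.3,fy=3.3,interpolation=cv2.INTER_CUBIC))
print("floor-level z19 pts",onz(C["scene"],[(220+600/3.3,200+345/3.3)],19))
E
```

```text
27.1333 [ 509.62896155 -205.07940358   53.25659414] [-0.73614801 -0.75540716  9.1131639 ]
floor-level z19 pts [[747.08873704 -33.98989736  19.        ]]
```

View pics/hold_scene.png

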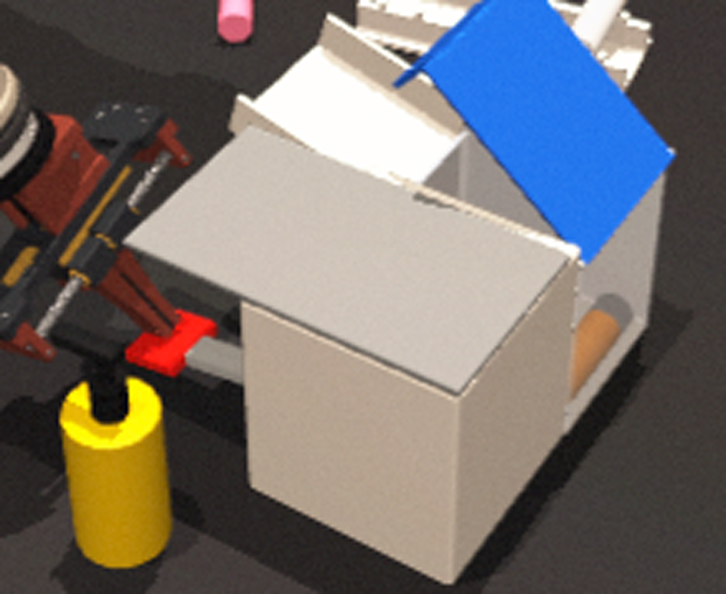

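The vial rests on the bin floor at the far side (x ≈ bin 135), lid fully up. I'll ease the lever back slowly at ~30 mm/s.

Emit:
servo_tool --series '[{"travel": [0.0009, -0.0009, -0.0021], "delta_rot": [0, 0, 0], "hand": 0}, {"travel": [0.0009, -0.0009, -0.0021], "delta_rot": [0, 0, 0], "hand": 0}, {"travel": [0.0009, -0.0009, -0.0021], "delta_rot": [0, 0, 0], "hand": 0}, {"travel": [0.0009, -0.0009, -0.0021], "delta_rot": [0, 0, 0], "hand": 0}, {"travel": [0.0009, -0.0009, -0.0021], "delta_rot": [0, 0, 0], "hand": 0}]'

```text
time_s: 27.65
position: [508.8, -204.9, 64.8]
ee_rot: [0.964, -0.036, 0.203, -0.17]
wrist_force: [0.6, -2.2, 4.1]
opening: 0.005
```

Emit:
servo_tool --series '[{"travel": [0.001, -0.0009, -0.0021], "delta_rot": [0, 0, 0], "hand": 0}, {"travel": [0.001, -0.0009, -0.0021], "delta_rot": [0, 0, 0], "hand": 0}, {"travel": [0.001, -0.0009, -0.0021], "delta_rot": [0, 0, 0], "hand": 0}, {"travel": [0.001, -0.0009, -0.0021], "delta_rot": [0, 0, 0], "hand": 0}, {"travel": [0.001, -0.0009, -0.0021], "delta_rot": [0, 0, 0], "hand": 0}]'

```text
time_s: 28.07
position: [509.0, -204.7, 77.2]
ee_rot: [0.964, -0.036, 0.203, -0.17]
wrist_force: [1.3, -2.8, 3.6]
opening: 0.003
```

Emit:
servo_tool --series '[{"travel": [0.0012, -0.0009, -0.002], "delta_rot": [0, 0, 0], "hand": 0}, {"travel": [0.0012, -0.0009, -0.002], "delta_rot": [0, 0, 0], "hand": 0}, {"travel": [0.0012, -0.0009, -0.002], "delta_rot": [0, 0, 0], "hand": 0}, {"travel": [0.0012, -0.0009, -0.002], "delta_rot": [0, 0, 0], "hand": 0}, {"travel": [0.0012, -0.0009, -0.002], "delta_rot": [0, 0, 0], "hand": 0}]'

```text
time_s: 28.48
position: [510.2, -203.9, 89.4]
ee_rot: [0.964, -0.036, 0.203, -0.171]
wrist_force: [0.2, -4.0, 3.4]
opening: 0.004
```

Emit:
servo_tool --series '[{"travel": [0.0009, -0.0007, -0.0016], "delta_rot": [0, 0, 0], "hand": 0}, {"travel": [0.0009, -0.0007, -0.0016], "delta_rot": [0, 0, 0], "hand": 0}, {"travel": [0.0009, -0.0007, -0.0016], "delta_rot": [0, 0, 0], "hand": 0}, {"travel": [0.0009, -0.0007, -0.0016], "delta_rot": [0, 0, 0], "hand": 0}, {"travel": [0.0009, -0.0007, -0.0016], "delta_rot": [0, 0, 0], "hand": 0}]'

```text
time_s: 28.9
position: [511.4, -203.4, 99.3]
ee_rot: [0.963, -0.036, 0.203, -0.171]
wrist_force: [3.4, -1.3, 2.6]
opening: 0.007
```

Emit:
servo_tool --series '[{"travel": [0.0007, -0.0005, -0.0013], "delta_rot": [0, 0, 0], "hand": 0}, {"travel": [0.0007, -0.0005, -0.0013], "delta_rot": [0, 0, 0], "hand": 0}, {"travel": [0.0007, -0.0005, -0.0013], "delta_rot": [0, 0, 0], "hand": 0}, {"travel": [0.0007, -0.0005, -0.0013], "delta_rot": [0, 0, 0], "hand": 0}, {"travel": [0.0007, -0.0005, -0.0013], "delta_rot": [0, 0, 0], "hand": 0}]'

```text
time_s: 29.32
position: [510.4, -203.1, 106.0]
ee_rot: [0.964, -0.036, 0.201, -0.171]
wrist_force: [1.2, -0.4, 0.2]
opening: 0.004
```

Emit:
servo_tool --series '[{"travel": [0.0008, -0.0024, -0.007], "delta_rot": [0, 0, 0], "hand": 0}, {"travel": [0.0016, -0.0048, -0.0137], "delta_rot": [0, 0, 0], "hand": 0}, {"travel": [0.0016, -0.0048, -0.0137], "delta_rot": [0, 0, 0], "hand": 0}, {"travel": [0.0016, -0.0048, -0.0137], "delta_rot": [0, 0, 0], "hand": 0}, {"travel": [0.0016, -0.0048, -0.0137], "delta_rot": [0, 0, 0], "hand": 0}]'

```text
time_s: 29.73
position: [492.3, -203.8, 170.5]
ee_rot: [0.964, -0.036, 0.202, -0.171]
wrist_force: [-0.3, 0.3, 0.2]
opening: 0.004
```

Emit:
servo_tool --series '[{"travel": [0.0016, -0.0048, -0.0137], "delta_rot": [0, 0, 0], "hand": 0}, {"travel": [0.0016, -0.0048, -0.0137], "delta_rot": [0, 0, 0], "hand": 0}, {"travel": [0.0016, -0.0048, -0.0137], "delta_rot": [0, 0, 0], "hand": 0}, {"travel": [0, 0, 0], "delta_rot": [0, 0, 0], "hand": 0}, {"travel": [0, 0, 0], "delta_rot": [0, 0, 0], "hand": 0}]'

```text
time_s: 30.15
position: [481.1, -204.1, 212.6]
ee_rot: [0.963, -0.036, 0.203, -0.171]
wrist_force: [0.3, -0.8, -0.4]
opening: 0.005
```

```bash
python3 - <<'E'
from kin import *; from workcell import *
import pickle
s=sense(); print(s["time_s"],s["position"],s["wrist_force"],s["joint_pos"].round(2))
C={n:camera(n) for n in("scene","top")}
C0=pickle.load(open("c0.pkl","rb"))
for n,(a,b,c,d) in {"scene":(160,380,200,440),"top":(110,330,130,510)}.items():
    f=C[n]["frame"][:,:,::-1][a:b,c:d]; cv2.imwrite(f"pics/fin_{n}.png",cv2.resize(f,None,fx=2,fy=2,interpolation=cv2.INTER_CUBIC))
def cen(c,lo_,hi_,box):
    a,b,x,y=box;h=cv2.cvtColor(c["frame"],cv2.COLOR_RGB2HSV)[a:b,x:y];m=cv2.inRange(h,np.array(lo_),np.array(hi_));M=cv2.moments(m,True)
    return M["m00"],M["m10"]/M["m00"]+x,M["m01"]/M["m00"]+a
for nm,l,h,b in(("green",(50,100,60),(75,255,255),(240,290,150,230)),("lid",(100,150,100),(120,255,255),(110,230,290,375)),("pad",(0,200,120),(3,255,255),(240,275,395,440)),("soap",(22,150,60),(32,255,255),(200,270,450,510)),("white",(0,0,180),(180,60,255),(205,245,150,212))):
    print(nm,cen(C0["top"],l,h,b),cen(C["top"],l,h,b))
E
```

```text
30.15 [ 481.07495322 -204.12720091  212.61087714] [ 0.28923107 -0.82894852 -0.36094968] [ 0.12  0.22  0.55  2.13 -0.87  0.88 -0.41]
green (426.0, 189.2582159624413, 262.11502347417843) (426.0, 189.2582159624413, 262.11502347417843)
lid (5375.0, 333.17618604651165, 163.90269767441862) (5373.0, 333.179601712265, 163.88721384701284)
pad (473.0, 419.8076109936575, 255.52008456659618) (310.0, 418.9741935483871, 252.78387096774193)
soap (971.0, 472.692070030896, 236.02162718846552) (971.0, 472.60247167868175, 236.12255406797118)
white (1349.0, 183.79762787249814, 228.10526315789474) (1346.0, 183.778603268945, 228.10029717682022)
```

View pics/fin_scene.png

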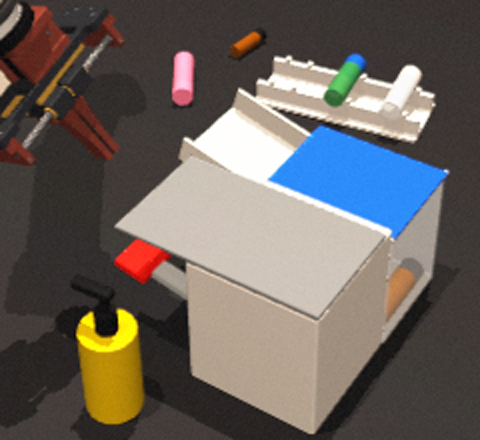

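View pics/fin_top.png

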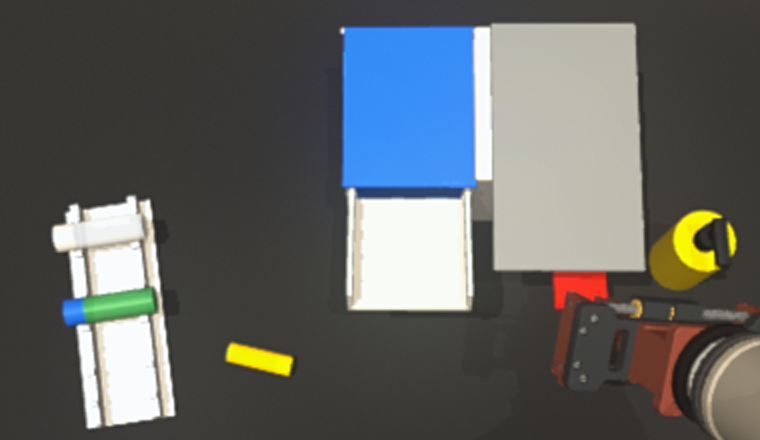

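The lid is shut, with its mask back to the start values. The lever is up, the vial is in the box, and the bystanders are unmoved within 0.2 px. The robot is clear of everything, so I'll hand in.

```bash
python3 - <<'E'
from workcell import *
print(close_job(), sense()["time_s"])
E
```

```text
the job is handed in; nothing more can be done
the job is handed in; nothing more can be done
```

The amber vial is in the bin, the lid is shut and the lever is up. I handed the job in at about 30 s; no verdict is reported.

**What I did**
- **Vial:** I took the larger amber vial from the rack and set it down across the chute, with light contact of about 6 N. It rolled to rest against the shut flap.
- **Lever:** With the fingers shut I pressed the lever to its stop, at about 9–10 N with the lid at about 0.72 rad. I held it about a second, by when the vial was already in the box, then eased it back at about 30 mm/s or less.

**Last checks**
- **Lid:** its outline in the top view matches the start.
- **Vial:** it lies still on the box floor near the far wall.
- **Bystanders:** the green vial, clear vial and soap bottle are within about 0.2 px of where they started.
- **Lever:** it looks up in the scene view. The top view could not confirm this, because the gripper hid part of the pad.
- **Robot:** the wrist force is about 0 and the tool is clear of everything.

**What did not go as planned**
- **Tilt:** the suggested 40° ran close to the joint limits at the lever, and my fitted arm model (good to about 9 mm) found no pose there. I pressed with a 24° tilt towards bin +x and a 20° sideways lean instead, after some extra reorienting moves.
- **Early roll:** the vial rolled in while the lid was still rising, so it was already in the box when the lever reached the stop.

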